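# Load the drying carrier and move it to the drying hook

### The job

Load every pressing board from the green mats flat onto the tray carrier while it hangs on the blue hook stand, then, keeping it level and never setting it down, move the loaded carrier over to the yellow hook stand and leave it hanging there with all the boards on it. The orange job plate must also be slid out of its grey rest and fully home into the yellow holder, before or after. Do not disturb the other things on the bench.

Things in the scene. Friction and masses are not known exactly. Their poses are not given: they have to be found in the camera images.
- carrier: Loose aluminium tray carrier, 0.45 kg, hanging. Origin: centre of the tray's underside, z up. Tray 140 (x) by 284 (y) mm, floor 6 mm thick, lips up to z = 13 mm. In the middle two straps (30 mm in x, 6 mm thick, at y = +-26 mm) rise to a flat hanging bar, 24 (x) by 46 (y) mm, z = 105 to 115 mm. It hangs level only while its two bays differ by at most one board.
- carrier_grip (a point): On the carrier at z = 137 mm above its origin: inside the red grip block on the hanging bar, 24 by 24 mm, z = 115 to 155 mm, straight above the centre of mass; grip it from above across its y.
- bay_a (a point): Middle of the carrier's bay at y = +95 mm, on the tray floor (z = 6 mm). Boards lie here flat with their length along the carrier's x; several may be stacked in a bay. Four guide pins, 6 mm thick, up to z = 58 mm, stand at x = +-50 mm, y = 52 and 138 mm, either side of the boards.
- bay_b (a point): Middle of the carrier's other bay, at y = -95 mm, on the tray floor, with pins likewise at y = -52 and -138 mm.
- load_stand: Fixed blue hook stand that holds the carrier at the start; origin on the table, x from hook tip to post, away from the robot. Two flat prongs at y = +-13 mm (10 wide, 8 thick, tops at z = 225 mm) run from upturned tips at x = -36 to -30 mm (up to z = 240 mm) to a post at x = 91 to 109 mm (70 wide, 225 high). Foot 12 mm high at x = 55 to 155 mm.
- load_hook (a point): On the blue stand, z = 225 mm over its origin. The carrier's bar lies across both prongs here, straps outside them, its axes parallel to the stand's, tray underside at z = 120 mm. To unhook: raise 16 mm or more (25 is safe), then move along the stand's -x, 60 mm or more; to swing it sideways past the prongs first go 150 mm.
- dry_stand: Fixed yellow hook stand, the goal for the carrier; same shape and frame as the blue one.
- dry_hook (a point): On the yellow stand, z = 225 mm over its origin: where the underside of the carrier's bar should rest. The carrier's origin is then at x = 0, y = 0, z = 120 mm in the stand's frame; any x from -17 to 15 mm hangs well.
- board1: Loose pressing board, bare wood, 120 (x) by 60 (y) by 14 (z) mm, about 0.06 kg; origin: centre of its underside. Lies flat singly or in a pile of two on one of three green mats (3 mm thick), its length roughly along the world's y, each turned a little differently. Pick across the 60 mm width, by the upper 10 mm. May be absent.
- board2: Loose pressing board, bare wood, 120 (x) by 60 (y) by 14 (z) mm, about 0.06 kg; origin: centre of its underside. Lies flat singly or in a pile of two on one of three green mats (3 mm thick), its length roughly along the world's y, each turned a little differently. Pick across the 60 mm width, by the upper 10 mm. May be absent.
- board3: Loose pressing board, bare wood, 120 (x) by 60 (y) by 14 (z) mm, about 0.06 kg; origin: centre of its underside. Lies flat singly or in a pile of two on one of three green mats (3 mm thick), its length roughly along the world's y, each turned a little differently. Pick across the 60 mm width, by the upper 10 mm. May be absent.
- board4: Loose pressing board, bare wood, 120 (x) by 60 (y) by 14 (z) mm, about 0.06 kg; origin: centre of its underside. Lies flat singly or in a pile of two on one of three green mats (3 mm thick), its length roughly along the world's y, each turned a little differently. Pick across the 60 mm width, by the upper 10 mm. May be absent.
- board5: Loose pressing board, bare wood, 120 (x) by 60 (y) by 14 (z) mm, about 0.06 kg; origin: centre of its underside. Lies flat singly or in a pile of two on one of three green mats (3 mm thick), its length roughly along the world's y, each turned a little differently. Pick across the 60 mm width, by the upper 10 mm. May be absent.
- plate: Loose orange job plate with a paper field, 60 (x) by 10 (y) by 110 (z) mm, 0.075 kg; origin: centre of its lower edge, z up. At the start it stands upright in the grey rest. Grip it across its 10 mm thickness near the top.
- rest: Fixed grey rest with an upright pocket; origin on the table below its centre. Pocket 66 (x) by 14 (y) mm, floor at z = 10 mm, mouth at z = 40 mm.
- holder: Fixed yellow holder with an upright pocket; origin on the table below its centre. Pocket 64 (x) by 13 (y) mm, floor at z = 10 mm, straight walls to z = 55 mm, then a flared lead-in to about z = 64 mm, opening about 6 mm on each side. The plate goes in upright, its x along the pocket's x, either way round; fully home its origin is at z = 10 mm and its top at 120 mm.
- glue_jar: Bystander: white jar with blue label, 68 mm wide, 90 mm high; origin under its centre. Leave it alone.
- mug: Bystander: blue mug, 80 mm wide, 90 mm high; origin under its centre. Leave it alone.
- can: Bystander: red can, 66 mm wide, 115 mm high; origin under its centre. Leave it alone.
- brush: Bystander: glue brush lying flat, 200 mm long. Leave it alone.
- weight: Bystander: brass weight, 64 mm wide, 50 mm high; origin under its centre. Leave it alone.
- notebook: Bystander: green notebook, 150 by 105 by 16 mm; origin under its centre. Leave it alone.
There are look-alikes about, which are no part of the job. Leave any black look-alike of the board4 alone.

How it is judged (in metres and radians):
On the way, in this order (a step that is already met when the one before it is completed fails the run):
1. all the boards that are present lie flat on the carrier's tray while it hangs on the blue stand (x of board1 in the frame of carrier between -0.05 and 0.05 m and y of board1 in the frame of carrier between -0.14 and 0.14 m and z of board1 in the frame of carrier between 0 and 0.072 m and angle between the z axis of each of board1, board2, board3, board4, board5 and the z axis of carrier, either way round below 0.15 rad and x of board2 in the frame of carrier between -0.05 and 0.05 m and y of board2 in the frame of carrier between -0.14 and 0.14 m and z of board2 in the frame of carrier between 0 and 0.072 m and x of board3 in the frame of carrier between -0.05 and 0.05 m and y of board3 in the frame of carrier between -0.14 and 0.14 m and z of board3 in the frame of carrier between 0 and 0.072 m and x of board4 in the frame of carrier between -0.05 and 0.05 m and y of board4 in the frame of carrier between -0.14 and 0.14 m and z of board4 in the frame of carrier between 0 and 0.072 m and x of board5 in the frame of carrier between -0.05 and 0.05 m and y of board5 in the frame of carrier between -0.14 and 0.14 m and z of board5 in the frame of carrier between 0 and 0.072 m and x of carrier in the frame of load_stand between -0.03 and 0.05 m and y of carrier in the frame of load_stand between -0.02 and 0.02 m and z of carrier in the frame of load_stand between 0.113 and 0.128 m and angle between carrier's own z axis and vertical below 0.12 rad and contact force between carrier and load_stand above 1.5 N), for 0.2 s.
2. the carrier, with the boards, hangs on the yellow stand (x of board1 in the frame of carrier between -0.05 and 0.05 m and y of board1 in the frame of carrier between -0.14 and 0.14 m and z of board1 in the frame of carrier between 0 and 0.072 m and angle between the z axis of each of board1, board2, board3, board4, board5 and the z axis of carrier, either way round below 0.15 rad and x of board2 in the frame of carrier between -0.05 and 0.05 m and y of board2 in the frame of carrier between -0.14 and 0.14 m and z of board2 in the frame of carrier between 0 and 0.072 m and x of board3 in the frame of carrier between -0.05 and 0.05 m and y of board3 in the frame of carrier between -0.14 and 0.14 m and z of board3 in the frame of carrier between 0 and 0.072 m and x of board4 in the frame of carrier between -0.05 and 0.05 m and y of board4 in the frame of carrier between -0.14 and 0.14 m and z of board4 in the frame of carrier between 0 and 0.072 m and x of board5 in the frame of carrier between -0.05 and 0.05 m and y of board5 in the frame of carrier between -0.14 and 0.14 m and z of board5 in the frame of carrier between 0 and 0.072 m and x of carrier in the frame of dry_stand between -0.03 and 0.05 m and y of carrier in the frame of dry_stand between -0.02 and 0.02 m and z of carrier in the frame of dry_stand between 0.113 and 0.128 m and angle between carrier's own z axis and vertical below 0.12 rad and contact force between carrier and dry_stand above 1.5 N), for 0.2 s.
At the end, for the whole second after the job is handed in: The carrier hangs still on both prongs of the yellow stand, level within 0.12 rad, its origin within 20 mm of the stand's middle plane; every board present lies flat on its tray; the job plate stands in the yellow holder within 4 mm of its floor (all of step 2 and x of plate in the frame of holder between -0.005 and 0.005 m and y of plate in the frame of holder between -0.004 and 0.004 m and z of plate in the frame of holder between 0.005 and 0.014 m and angle between plate's own z axis and vertical below 0.1 rad and linear speed of each of carrier, plate below 0.02 m/s and angular speed of carrier below 0.15 rad/s); the robot touches nothing.
It fails at once if the carrier is set down or dropped (its tray comes below 50 mm above the table) (height (world z) of carrier below 0.05 m).
It fails at once if the carrier is tipped by more than 0.3 rad (angle between carrier's own z axis and vertical above 0.3 rad).
It fails at once if a bystander is shifted by more than 40 mm (distance of any of glue_jar, mug, can, brush, weight, notebook from where it was at the start of the episode above 0.04 m).
Of board2, board4, board5 only 1 to 3 are there at a start; the rules pass over those that are not, and their reading is None.
At some moment in a run one of board1, board2, board3, board4, board5 may be knocked a few centimetres aside while the robot is not near it.
It also fails if it takes over 210 s, if anything falls off the work surface, if the arm or the gripper's body presses on something with over 40 N, if the wrist force passes 120 N, or if a joint passes its speed limit or range.

### The arm

A 7-joint arm with a two-finger parallel gripper is mounted at the origin on the work surface. World frame = base frame: x ahead of the robot, y to its left, z up, the work surface at z = 0. Lengths are in mm, angles in rad, forces in N, time in s.
With the tool pointing down it reaches from about 400 to 875 mm from the base axis. Payload 4.4 kg.
Tool frame: the origin (TCP) lies midway between the tips of the shut fingers; the grasp point (between the pads) lies 19 mm behind it (ctrl.pinch_z is the distance from the TCP to the grasp point, in mm); z points along the fingers, y is the line along which they close (so a half turn about z gives the same grasp; the last joint's range is limited). The gripper opens to 85 mm and grips with 20 to 120 N. Pads are 22 mm wide; open, the fingers measure 114 mm over their backs; the gripper's body (76 mm by 85 mm) begins 54 mm behind the grasp point. The pads swing forward as they close: fully open they stand 13 mm farther back than shut.
Start: joints at [1.232, 0.628, 0.038, 1.517, -0.027, 0.996, -0.02], TCP at [175.158, -625.97, 196.913] pointing down, gripper open.
Joint ranges: [-3.06, 3.06], [-0.37, 2.12], [-1.25, 1.32], [0.18, 2.47], [-1.1, 4.24], [0.23, 1.98], [-2.94, 2.94]. Speed limits (rad/s): [2.57, 2.57, 3.14, 3.14, 3.14, 3.14, 3.14].

### API

Orientations are given as [roll, pitch, yaw] about the fixed x, y, z axes, in that order (R = Rz(yaw) Ry(pitch) Rx(roll)).
In Python, from cell import read_state, cams, order, ctrl gives the robot as it stands.
- The arm moves only by the tool move_arm, never from a script. Its argument "targets" is text: rows parted by semicolons, each of 7 numbers parted by spaces: the gripper's target within -1 to 1 (fully open at 1, half-way at 0, shut at -1), then the shift along the tool's x, y, z in cm, then the turn, a rotation vector about the tool's x, y, z in degrees. A call has 1 to 5 rows; each row shifts and turns the commanded pose from where the row before left it, along the tool's axes as they then stand; what a row does not reach is not made up. A row lasts 1/12 s, in which the tool goes at most 41.7 mm and 7.16 degrees, less where a joint would pass 70% of its speed; a pose out of reach is approached as far as the arm can. A call with a gripper value outside its range is refused whole. The fingers move at their own pace and stop on an object; the grip force is fixed at half the most. Time passes only in rows, so rows that do not move let the fingers close. It gives the time, the measured TCP pose, the force, the opening and the grip force at its end, in the units of the state.
- read_state(): the state, without advancing time (a new reading comes with each control period).
- cams.get_image(name): name is "scene" or "top"; returns a dict with "color" (384x512x3 uint8, red, green, blue), "fovy" (degrees; the focal length in pixels is half the picture's height over the tangent of half this angle, whatever the lens; pixels are square), "cx", "cy" (the principal point, pixels), "rvec" (rotation vector, rad) and "tvec" (3), from world to camera coordinates, as OpenCV has them. Camera axes: x right, y down, z forward; pixel columns grow to the right and rows downward; lengths in mm; the calibration is good to about 2 mm. A picture is of the moment at which its call begins. There is no depth.
- order.finish_job(): hands the job in; it is judged then, once.
The state is a dict: "clock": time; "qpos": joint angles; "qd": joint speeds; "tau": joint torques, N m; "eef_pos": TCP position; "tool_rot": TCP orientation; "force": force on the tool from outside, world axes, zero at the start; "torque": the same for the moment, N m; "width": finger opening in mm; "gripper_force": force on a finger pad.
Only numpy, scipy, OpenCV 4.12 (cv2) and the standard library are available. Lean on these libraries where they do the work, as an engineer would, in place of code of your own. Each camera call takes 0.05 s, during which the arm holds its last target. There are 200 camera calls.

## Working session

There is one attempt and no reset: what is moved stays moved. The work goes in short steps, Python scripts to look and compute and a tool call to move; the robot and the scene stay as the last step left them, time stands still between calls to the robot, and variables do not carry over. Pictures are saved under pics/ and viewed, at most 14 in all, crops included, and the job is handed in when it is done.

Besides the shell and the picture viewer there is one more tool, called after ">>>" by a JSON object that holds its "api" and its "payload". move_arm: Moves the arm, as the interface text tells. Its arguments: {"type":"object","properties":{"targets":{"type":"string"}},"required":["targets"]}

```bash
ls; mkdir -p pics; cat > h.py <<'E'
import numpy as np, cv2, pickle
from cell import read_state, cams, order, ctrl
def grab(n):
    d=cams.get_image(n); return d
def K(d):
    h=d["color"].shape[0]; f=h/2/np.tan(np.radians(d["fovy"])/2)
    return f
def ray(d,u,v):
    f=K(d); R=cv2.Rodrigues(np.array(d["rvec"],float))[0]; t=np.array(d["tvec"],float).ravel()
    c=-R.T@t; w=R.T@np.array([(u-d["cx"])/f,(v-d["cy"])/f,1.]); return c,w
def onz(d,u,v,z):
    c,w=ray(d,u,v); return c+w*(z-c[2])/w[2]
def proj(d,p):
    f=K(d); R=cv2.Rodrigues(np.array(d["rvec"],float))[0]; q=R@np.array(p,float)+np.array(d["tvec"],float).ravel()
    return d["cx"]+f*q[0]/q[2], d["cy"]+f*q[1]/q[2]
def save(d,name,crop=None,s=1.5):
    im=d["color"][:,:,::-1]
    if crop: x0,y0,x1,y1=crop; im=im[y0:y1,x0:x1]
    cv2.imwrite("pics/"+name,cv2.resize(im,None,fx=s,fy=s,interpolation=cv2.INTER_CUBIC))
E
python3 - <<'E'
from h import *
for n in("top","scene"):
    d=grab(n); save(d,n+"0.png"); pickle.dump(d,open(n+"0.pkl","wb"))
    print(n,{k:d[k] for k in d if k!="color"}, ray(d,0,0)[0])
print(read_state()); print(ctrl.pinch_z)
E
```

```text
pics
top {'fovy': 51.68919359375801, 'cx': 251.20937174109952, 'cy': 191.4905616291109, 'rvec': array([ 2.19350599, -2.15845804,  0.08166205]), 'tvec': array([  -9.2995631 ,  497.62631083, 1535.97389517])} [ 370.11510548  -13.3834824  1571.55016619]
scene {'fovy': 55.77812082036262, 'cx': 261.8850413425919, 'cy': 189.59558735618512, 'rvec': array([ 1.55880106,  1.95612938, -0.86352486]), 'tvec': array([ 114.51797308, -203.36778669, 1563.72593774])} [1275.63892061  189.62668524  914.60302627]
{'clock': 0.1, 'qpos': array([ 1.23222253,  0.62928017,  0.03841116,  1.51830328, -0.0270231 ,
        0.99627506, -0.01998007]), 'qd': array([ 2.46183982e-04, -5.08223823e-04,  1.12905953e-03, -1.18196858e-03,
       -3.11699042e-05,  2.32928027e-04,  1.75253141e-03]), 'tau': array([ 3.38567770e-03, -5.64531040e+01,  1.23073909e+00, -1.93971705e+01,
        1.12999423e-02,  5.48339303e-03, -4.12514950e-06]), 'eef_pos': array([ 174.99602814, -625.34101653,  196.0519863 ]), 'tool_rot': array([-3.13984318e+00, -1.93822400e-05,  2.72807523e-01]), 'force': array([-0.20896699,  0.03198356, -0.25424615]), 'torque': array([-0.03314826, -0.00105491,  0.07927037]), 'gripper_force': 0.0, 'width': 85.56284169176479}
18.700000000000003
```

View pics/top0.png

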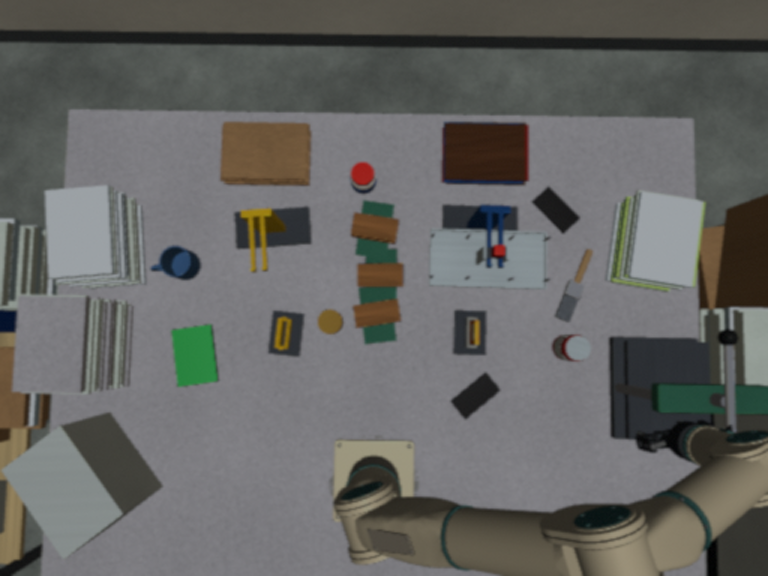

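View pics/scene0.png

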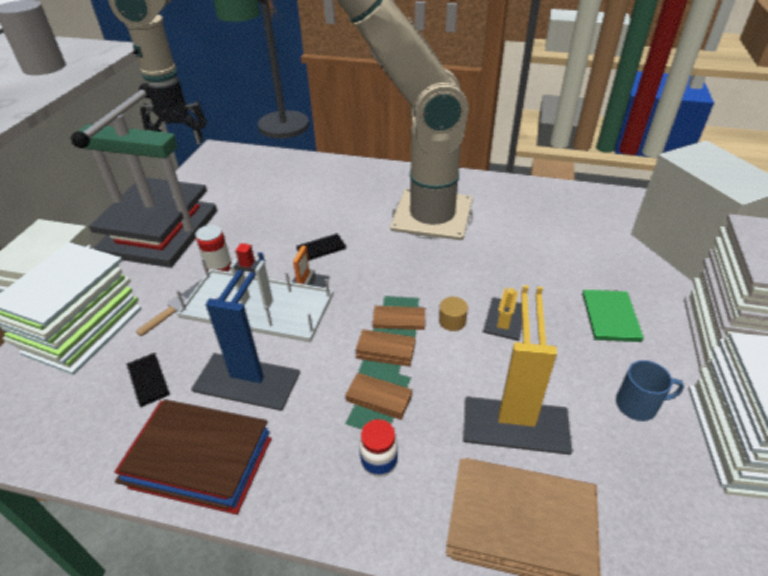

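The top view shows three piles of boards at about (375,228), (380,275) and (377,313) in the 1.5x picture. The carrier hangs on the blue stand at (490,255), the yellow stand is at (258,230), the rest at (470,332) and the holder at (284,333). The black look-alikes lie at (555,208) and (475,395).

```bash
cat > m.py <<'E'
from h import *
def comps(d,lo,hi,box,amin=25):
    hsv=cv2.cvtColor(d["color"],cv2.COLOR_RGB2HSV); m=cv2.inRange(hsv,np.array(lo),np.array(hi))
    k=np.zeros_like(m); x0,y0,x1,y1=box; k[y0:y1,x0:x1]=m[y0:y1,x0:x1]
    cs,_=cv2.findContours(k,cv2.RETR_EXTERNAL,cv2.CHAIN_APPROX_NONE)
    return [c for c in cs if cv2.contourArea(c)>=amin],k
def mrect(d,c,z):
    # min rect in the world plane z
    P=np.array([onz(d,*p[0],z)[:2] for p in c],np.float32)
    return cv2.minAreaRect(P)
E
python3 - <<'E'
from m import *
T=pickle.load(open("top0.pkl","rb")); S=pickle.load(open("scene0.pkl","rb"))
for n,lo,hi,z,box in [("boards",(3,80,50),(20,255,255),17,(225,135,280,230)),("yellow",(18,120,90),(32,255,255),225,(150,130,215,250)),("blue",(105,120,40),(125,255,255),225,(290,130,350,190)),("red",(0,150,90),(8,255,255),155,(310,155,350,185)),("plate",(5,120,80),(20,255,255),120,(300,205,325,235))]:
    cs,_=comps(T,lo,hi,box,10)
    for c in cs:
        r=mrect(T,c,z); M=cv2.moments(c); print(n,cv2.boundingRect(c),cv2.contourArea(c),np.round(r[0],1),np.round(r[1],1),round(r[2],1))
cs,_=comps(S,(3,80,50),(20,255,255),(225,190,290,285))
for c in cs: print("S",cv2.boundingRect(c),cv2.contourArea(c))
a=T["color"][125:240,140:360,::-1]; b=S["color"][150:300,110:390,::-1]
cv2.imwrite("pics/topc.png",cv2.resize(a,None,fx=3.6,fy=3.6,interpolation=cv2.INTER_CUBIC))
cv2.imwrite("pics/scc.png",cv2.resize(b,None,fx=2.8,fy=2.8,interpolation=cv2.INTER_CUBIC))
E
```

```text
boards (225, 209, 3, 12) 17.0 [406.  96.] [43.   7.8] 1.2
boards (236, 200, 31, 18) 392.0 [431.3  -0.9] [ 57.7 115.9] 9.1
boards (239, 176, 29, 15) 392.0 [531.7  -7.7] [ 55.5 110.5] 0.9
boards (234, 142, 31, 20) 432.5 [657.    8.9] [118.2  65.3] 81.8
yellow (183, 211, 11, 23) 170.5 [374.  209.9] [31.6 74.9] 84.6
yellow (160, 139, 22, 42) 269.0 [587.1 276.1] [142.2  72.5] 2.0
blue (319, 137, 22, 28) 190.0 [ 633.6 -277.4] [94.9 71. ] 14.6
red (329, 164, 8, 7) 34.0 [ 579.8 -293.5] [21.9 25.2] 0.0
S (231, 249, 43, 31) 759.0
S (238, 220, 39, 24) 654.5
S (249, 204, 34, 16) 443.0
```

View pics/topc.png

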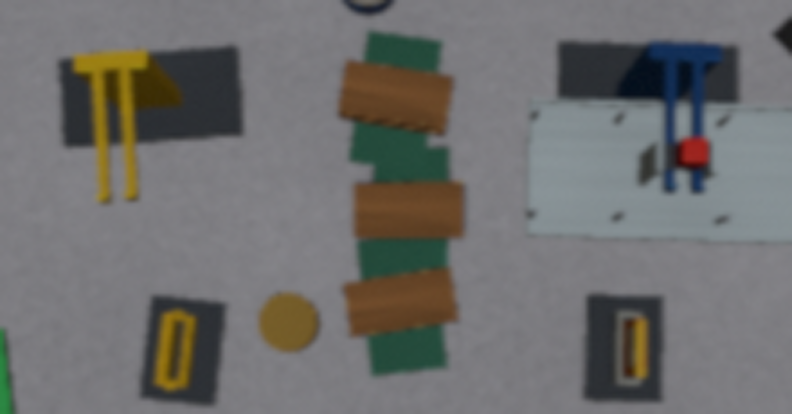

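View pics/scc.png

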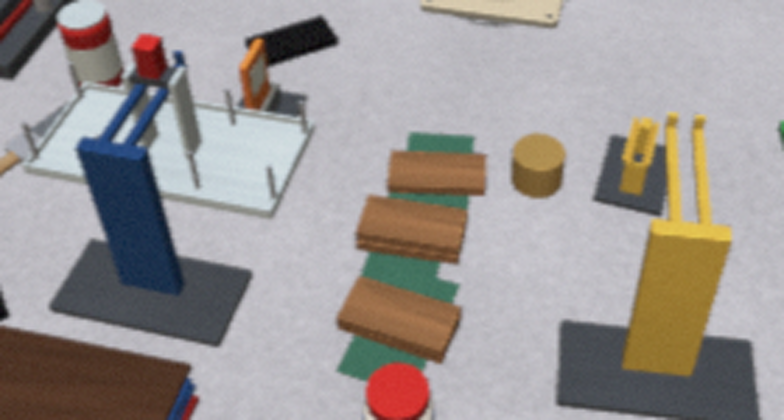

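The top crop shows the stands' tops and prongs, a flat tray and three piles on mats. In the scene crop the middle pile at (410,225) shows a double seam. The far pile (400,315) is unclear, and the near one (437,172) looks single. I'll check this with geometry.

```bash
python3 - <<'E'
from m import *
T=pickle.load(open("top0.pkl","rb")); S=pickle.load(open("scene0.pkl","rb"))
hsv=cv2.cvtColor(T["color"],cv2.COLOR_RGB2HSV)
def R(n,c,z):
    r=mrect(T,c,z); print(n,cv2.boundingRect(c),np.round(r[0],1),np.round(r[1],1),round(r[2],1))
for n,lo,hi,box in [("yellow",(18,120,130),(32,255,255),(155,130,190,190)),("blue",(105,120,60),(125,255,255),(310,130,350,185))]:
    cs,m=comps(T,lo,hi,box)
    rows=[]
    for v in range(box[1],box[3]):
        u=np.where(m[v])[0]
        if len(u): rows.append((v,u.min(),u.max(),len(u)))
    print(n,rows)
    P=np.array([onz(T,(a+b)/2,v,225)[:2] for v,a,b,k in rows if k<14 and 8<=b-a<=13 ])
    p=np.polyfit(P[:,0],P[:,1],1); print(n,"y=",p,"yaw",np.degrees(np.arctan(p[0])),"tip",P[-1],"resid",np.std(P[:,1]-np.polyval(p,P[:,0])))
    v0=rows[0]; print("post back corners",onz(T,v0[1],v0[0],225)[:2],onz(T,v0[2],v0[0],225)[:2])
cs,_=comps(T,(0,150,90),(8,255,255),(310,155,350,185),10); R("red",cs[0],275)
# tray
cs,_=comps(T,(70,5,135),(115,60,255),(280,150,372,200),200)
for c in cs: R("tray",c,133)
cs,_=comps(T,(18,120,90),(32,255,255),(175,200,205,240)); [R("holder",c,64) for c in cs]
for nm,b in (("holdbase",(170,195,210,245)),("restbase",(295,195,335,245))):
    cs,_=comps(T,(90,15,20),(125,120,85),b,80); [R(nm,c,5) for c in cs]
print(hsv[205:233,308:322,2]); print(hsv[205:233,308:322,0])
cs,_=comps(S,(3,80,50),(20,255,255),(225,190,290,285))
bx=[((431.3,-.9),9.1),((531.7,-7.7),.9),((657,8.9),-8.2)]
for (c,a),cs_ in zip(bx,cs[::-1]):
    for h in(17,31):
        k=(1571-h)/(1571-17); cc=np.array([370,-13])+(np.array(c)-[370,-13])*k
        P=cv2.boxPoints((tuple(map(float,cc)),(60,120),a)); Q=np.array([proj(S,(x,y,z)) for x,y in P for z in(3,h)],np.float32)
        H=cv2.convexHull(Q); print(c,h,"pred",cv2.boundingRect(H),cv2.contourArea(H),"seen",cv2.boundingRect(cs_),cv2.contourArea(cs_))
E
```

```text
yellow [(139, np.int64(171), np.int64(180), 10), (140, np.int64(161), np.int64(180), 20), (141, np.int64(161), np.int64(180), 20), (142, np.int64(161), np.int64(179), 19), (143, np.int64(161), np.int64(179), 19), (144, np.int64(161), np.int64(175), 11), (145, np.int64(166), np.int64(175), 4), (146, np.int64(166), np.int64(175), 4), (147, np.int64(166), np.int64(175), 4), (148, np.int64(166), np.int64(175), 4), (149, np.int64(166), np.int64(175), 4), (150, np.int64(166), np.int64(175), 4), (151, np.int64(167), np.int64(175), 3), (152, np.int64(166), np.int64(175), 5), (153, np.int64(167), np.int64(175), 4), (154, np.int64(167), np.int64(175), 4), (155, np.int64(167), np.int64(175), 4), (156, np.int64(167), np.int64(175), 4), (157, np.int64(167), np.int64(175), 4), (158, np.int64(167), np.int64(175), 3), (159, np.int64(167), np.int64(175), 3), (160, np.int64(167), np.int64(175), 3), (161, np.int64(167), np.int64(176), 4), (162, np.int64(167), np.int64(176), 4), (163, np.int64(167), np.int64(176), 4), (164, np.int64(167), np.int64(176), 4), (165, np.int64(167), np.int64(176), 6), (166, 
[... 5704 characters left out ...]
 108  60  30  30  24  23  21  23  21  21  23 105 107]
 [107 102 105  90  30  40  40  38  45  40 105 100 105 107]
 [107 105 107 102 100 105 105 100 100 105 103 105 105 109]]
(431.3, -0.9) 17 pred (248, 203, 37, 18) 540.8296776437201 seen (249, 204, 34, 16) 443.0
(431.3, -0.9) 31 pred (247, 200, 38, 20) 645.5481987695675 seen (249, 204, 34, 16) 443.0
(531.7, -7.7) 17 pred (237, 221, 41, 24) 636.2989137263503 seen (238, 220, 39, 24) 654.5
(531.7, -7.7) 31 pred (237, 218, 41, 27) 752.9020491822157 seen (238, 220, 39, 24) 654.5
(657, 8.9) 17 pred (230, 250, 46, 31) 791.8700229756068 seen (231, 249, 43, 31) 759.0
(657, 8.9) 31 pred (230, 246, 46, 35) 918.7513793266844 seen (231, 249, 43, 31) 759.0
```

```bash
cat >> m.py <<'E'
def go(x,y,z,yaw=None):
    """remaining shift in tool axes (cm) after turning to yaw (deg), and the turn about tool z"""
    s=read_state(); p=s["eef_pos"]; y0=np.degrees(s["tool_rot"][2]); yaw=y0 if yaw is None else yaw
    a=np.radians(yaw); d=np.array([x,y,z])-p; c,sn=np.cos(a),np.sin(a)
    print("pos",np.round(p,1),"yaw",round(y0,2),"tilt",np.round(np.degrees(s["tool_rot"][:2]),2),"| tool shift cm",np.round([c*d[0]+sn*d[1],sn*d[0]-c*d[1],-d[2]],2)/[10,10,10],"turn z",round(y0-yaw,2),"F",np.round(s["force"],1),"w",round(s["width"],1),"t",s["clock"])
E
python3 - <<'E'
from m import *
T=pickle.load(open("top0.pkl","rb")); S=pickle.load(open("scene0.pkl","rb"))
print("plate top",onz(T,317.2,221,120),"bright",proj(T,(384.7,-246.5,120)))
for nm,b in (("yfoot",(150,130,215,175)),("bfoot",(285,130,355,152))):
    cs,_=comps(T,(90,15,20),(125,120,85),b,80)
    for c in cs: r=mrect(T,c,12); print(nm,cv2.boundingRect(c),r)
# plate top in scene view
cs,_=comps(S,(5,150,120),(20,255,255),(190,160,220,195),10)
for c in cs: print("plateS",cv2.boundingRect(c))
print("pred plateS", [np.round(proj(S,(384.7+dx,-246.5+dy,z))) for dx in(-30,30) for dy in (-5,5) for z in(40,120)])
save(S,"far.png",(225,190,290,290),6)
go(385,-246.5,230,0)
E
```

```text
plate top [ 385.32895138 -244.5480625   120.        ] bright (np.float64(317.735212123601), np.float64(221.1816153610105))
yfoot (157, 142, 8, 23) ((646.5751342773438, 363.81707763671875), (91.27307891845703, 25.1102237701416), 6.763835430145264)
yfoot (179, 138, 28, 26) ((658.7662353515625, 236.67538452148438), (96.92432403564453, 111.16226196289062), 5.320014953613281)
bfoot (295, 137, 26, 15) ((691.7880249023438, -222.38389587402344), (56.52760696411133, 100.07488250732422), 0.8558275103569031)
plateS (196, 164, 8, 24)
pred plateS [array([204., 180.]), array([201., 163.]), array([207., 181.]), array([204., 163.]), array([198., 191.]), array([195., 174.]), array([201., 192.]), array([198., 174.])]
pos [ 175.  -625.3  196.1] yaw 15.63 tilt [-179.9   -0. ] | tool shift cm [ 21.    -37.884  -3.395] turn z 15.63 F [-0.2  0.  -0.3] w 85.6 t 0.1
```

View pics/far.png

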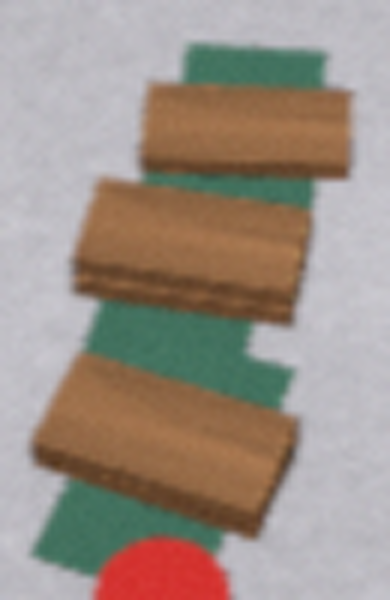

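The middle pile at (190,250) shows two layers. The near pile (245,130) and the far pile (165,445) show one each, so there are four boards. I'll move to the plate first.

>>> {"api": "move_arm", "payload": {"targets": "1 0 0 -1 0 0 5.2; 1 0 0 -1 0 0 5.2; 1 0 0 -1.4 0 0 5.2; 1 1.75 -3.16 0 0 0 0; 1 1.75 -3.16 0 0 0 0"}}

```text
clock: 0.52
eef_pos: [208.7, -563.7, 231.0]
tool_rot: [3.14, 0.001, -0.004]
force: [1.8, 0.8, -0.4]
width: 85.4
gripper_force: 0.0
```

>>> {"api": "move_arm", "payload": {"targets": "1 1.75 -3.16 0 0 0 0; 1 1.75 -3.16 0 0 0 0; 1 1.75 -3.16 0 0 0 0; 1 1.75 -3.16 0 0 0 0; 1 1.75 -3.16 0 0 0 0"}}

```text
clock: 0.93
eef_pos: [297.9, -402.9, 230.7]
tool_rot: [-3.141, 0.0, 0.0]
force: [0.2, 0.3, 0.5]
width: 85.5
gripper_force: 0.0
```

>>> {"api": "move_arm", "payload": {"targets": "1 1.75 -3.16 0 0 0 0; 1 1.75 -3.16 0 0 0 0; 1 1.75 -3.16 0 0 0 0; 1 1.75 -3.16 0 0 0 0; 1 1.75 -3.16 0 0 0 0"}}

```text
clock: 1.35
eef_pos: [385.3, -244.9, 230.8]
tool_rot: [-3.141, 0.0, 0.0]
force: [1.0, -0.1, 0.0]
width: 85.9
gripper_force: 0.0
```

>>> {"api": "move_arm", "payload": {"targets": "1 0 0 0 0 0 0; 1 0 0 0 0 0 0"}}

```text
clock: 1.52
eef_pos: [385.9, -244.6, 230.8]
tool_rot: [-3.141, 0.0, 0.006]
force: [-0.1, -0.9, -0.1]
width: 85.5
gripper_force: 0.0
```

```bash
python3 -c "
from m import *
go(385,-245.5,83,0)"
```

```text
pos [ 385.9 -244.6  230.8] yaw 0.34 tilt [-1.7996e+02  1.0000e-02] | tool shift cm [-0.086  0.095 14.778] turn z 0.34 F [-0.1 -0.9 -0.1] w 85.5 t 1.5167
```

>>> {"api": "move_arm", "payload": {"targets": "1 0 0.1 3.6 0 0 0; 1 0 0 3.6 0 0 0; 1 0 0 3.6 0 0 0; 1 0 0 2.5 0 0 0; 1 0 0 1.4 0 0 0"}}

```text
clock: 1.93
eef_pos: [382.2, -248.3, 81.1]
tool_rot: [-3.14, 0.005, -0.002]
force: [-0.1, -0.5, 0.0]
width: 85.4
gripper_force: 0.0
```

>>> {"api": "move_arm", "payload": {"targets": "-1 0 0 0 0 0 0; -1 0 0 0 0 0 0; -1 0 0 0 0 0 0; -1 0 0 0 0 0 0; -1 0 0 0 0 0 0"}}

```text
clock: 2.35
eef_pos: [385.7, -248.4, 85.1]
tool_rot: [3.14, -0.002, 0.0]
force: [-1.5, -0.9, 0.1]
width: 25.0
gripper_force: 0.0
```

>>> {"api": "move_arm", "payload": {"targets": "-1 0 0 0 0 0 0; -1 0 0 0 0 0 0; -1 0 0 0 0 0 0; -1 0 0 0 0 0 0; -1 0 0 0 0 0 0"}}

```text
clock: 2.77
eef_pos: [385.6, -248.1, 84.8]
tool_rot: [3.141, -0.002, 0.001]
force: [-0.5, 0.7, 6.9]
width: 4.9
gripper_force: 59.0
```

>>> {"api": "move_arm", "payload": {"targets": "-1 0 0 -1.5 0 0 0; -1 0 0 -1.5 0 0 0; -1 0 0 -2 0 0 0; -1 0 0 -3 0 0 0; -1 0 0 -2 0 0 0"}}

```text
clock: 3.18
eef_pos: [385.2, -247.8, 185.9]
tool_rot: [3.141, -0.001, 0.001]
force: [1.2, -0.6, -0.7]
width: 4.5
gripper_force: 58.8
```

```bash
python3 -c "
from m import *
S=grab('scene'); save(S,'pl.png',(150,60,290,210),4)
s=read_state(); print(s['eef_pos'],s['width'],s['gripper_force'],s['force'])"
```

```text
[ 387.28967942 -249.05780452  188.86911486] 4.783357895611559 58.93522895872593 [ 1.62644862 -0.26955076  1.33613087]
```

View pics/pl.png

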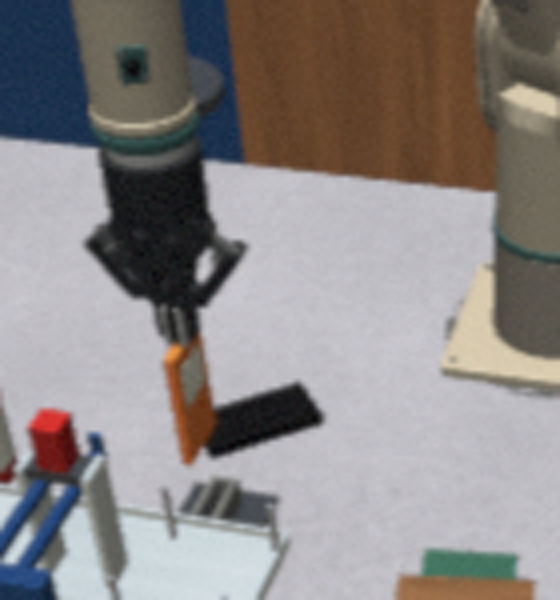

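The picture shows the plate upright in the fingers at (190,400), clear of the rest. Next I carry it over to the holder.

>>> {"api": "move_arm", "payload": {"targets": "-1 1.3 -3.7 0 0 0 0; -1 1.3 -3.7 0 0 0 0; -1 1.3 -3.7 0 0 0 0; -1 1.3 -3.7 0 0 0 0; -1 0 -4 0 0 0 0"}}

```text
clock: 3.65
eef_pos: [439.7, -58.1, 184.3]
tool_rot: [3.141, -0.004, 0.0]
force: [1.2, -0.2, -1.0]
width: 4.5
gripper_force: 58.8
```

>>> {"api": "move_arm", "payload": {"targets": "-1 0 -4 0 0 0 0; -1 0 -4 0 0 0 0; -1 0 -4 0 0 0 0; -1 0 -4 0 0 0 0; -1 -1.6 -3.4 0 0 0 0"}}

```text
clock: 4.07
eef_pos: [423.3, 137.9, 184.3]
tool_rot: [-3.14, -0.004, 0.001]
force: [0.9, 0.8, 0.0]
width: 4.7
gripper_force: 58.7
```

>>> {"api": "move_arm", "payload": {"targets": "-1 -1.6 -3.4 0 0 0 0; -1 -1.6 -3.4 0 0 0 0; -1 -1.6 -3.4 0 0 0 0; -1 0 0 0 0 0 5.3; -1 0 0 0 0 0 0"}}

```text
clock: 4.48
eef_pos: [371.3, 238.6, 183.9]
tool_rot: [-3.141, 0.0, -0.089]
force: [0.8, -0.9, -0.7]
width: 4.8
gripper_force: 59.0
```

>>> {"api": "move_arm", "payload": {"targets": "-1 0 0 0 0 0 0; -1 0 0 0 0 0 0; -1 0 0 0 0 0 0"}}

```text
clock: 4.73
eef_pos: [373.2, 235.1, 183.9]
tool_rot: [3.141, -0.0, -0.093]
force: [1.1, 0.4, -0.4]
width: 4.2
gripper_force: 59.3
```

```bash
python3 -c "
from m import *
go(375.4,236.6,140,-5.3)
S=grab('scene'); T=grab('top'); 
a=cv2.resize(S['color'][60:240,280:400,::-1],None,fx=3,fy=3,interpolation=cv2.INTER_CUBIC);b=cv2.resize(T['color'][160:250,150:240,::-1],None,fx=4,fy=4,interpolation=cv2.INTER_CUBIC)
k=np.zeros((540,720,3),np.uint8);k[:,:360]=a;k[:360,360:]=b;cv2.imwrite('pics/hold.png',k)
hsv=cv2.cvtColor(S['color'],cv2.COLOR_RGB2HSV);m=cv2.inRange(hsv,(5,150,100),(17,255,255));
c=[q for q in cv2.findContours(m[100:220,300:380],cv2.RETR_EXTERNAL,cv2.CHAIN_APPROX_NONE,offset=(300,100))[0] if cv2.contourArea(q)>15]
print([cv2.boundingRect(q) for q in c])
p=read_state()['eef_pos']
for z in (-75,35):
  for dx in(-30,30): print(z,dx,np.round(proj(S,p+np.array([dx*.996,-dx*.092,z])),1))
"
```

```text
pos [373.2 235.1 183.9] yaw -5.34 tilt [ 1.7997e+02 -1.0000e-02] | tool shift cm [ 0.2   -0.174  4.39 ] turn z -0.04 F [ 1.1  0.4 -0.4] w 4.2 t 4.7333
[(338, 159, 9, 37)]
-75 -30 [342.4 183.5]
-75 30 [339.4 195.4]
35 -30 [347.4 157.1]
35 30 [344.3 168.8]
```

View pics/hold.png

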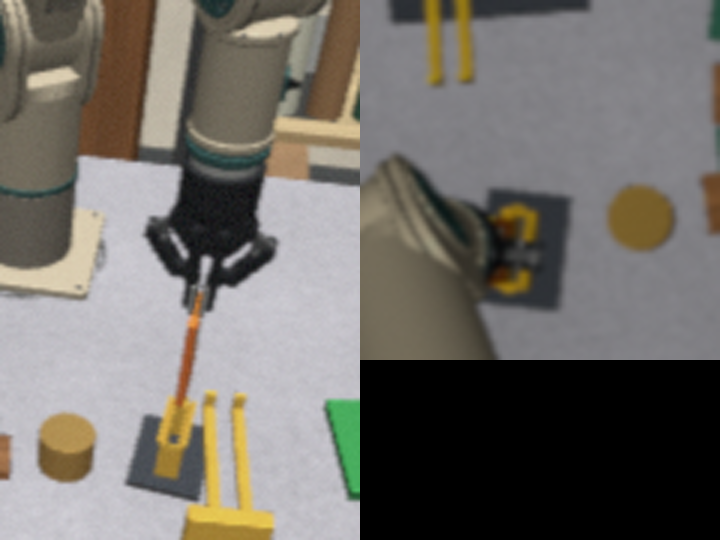

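The plate hangs upright right above the holder: its lower edge at (180,400) meets the pocket mouth. I'm lowering it in steps.

>>> {"api": "move_arm", "payload": {"targets": "-1 0.2 0 2 0 0 0; -1 0 0 2 0 0 0; -1 0 0 1 0 0 0; -1 0 0 0.7 0 0 0; -1 0 0 0.7 0 0 0"}}

```text
clock: 5.25
eef_pos: [375.1, 235.7, 119.4]
tool_rot: [3.141, -0.0, -0.093]
force: [0.0, 0.3, -1.4]
width: 4.4
gripper_force: 59.3
```

>>> {"api": "move_arm", "payload": {"targets": "-1 0 0 0.6 0 0 0; -1 0 0 0.6 0 0 0; -1 0 0 0.6 0 0 0; -1 0 0 0 0 0 0; -1 0 0 0 0 0 0"}}

```text
clock: 5.67
eef_pos: [374.6, 236.1, 101.8]
tool_rot: [3.141, 0.0, -0.092]
force: [-0.0, 0.4, 0.3]
width: 4.4
gripper_force: 59.3
```

Very low force, so it is going in cleanly. I'll continue to the floor.

>>> {"api": "move_arm", "payload": {"targets": "-1 0 0 0.6 0 0 0; -1 0 0 0.6 0 0 0; -1 0 0 0.5 0 0 0; -1 0 0 0 0 0 0; -1 0 0 0 0 0 0"}}

```text
clock: 6.08
eef_pos: [374.8, 236.5, 84.9]
tool_rot: [-3.141, -0.0, -0.092]
force: [-0.5, 0.5, 4.1]
width: 4.9
gripper_force: 62.8
```

>>> {"api": "move_arm", "payload": {"targets": "-1 0 0 0.1 0 0 0; -1 0 0 0.1 0 0 0; -1 0 0 0 0 0 0"}}

```text
clock: 6.33
eef_pos: [375.3, 237.7, 84.6]
tool_rot: [-3.139, -0.002, -0.091]
force: [-4.0, 0.3, 23.6]
width: 4.5
gripper_force: 71.6
```

>>> {"api": "move_arm", "payload": {"targets": "-0.6 0 0 0 0 0 0; -0.6 0 0 0 0 0 0; 0 0 0 0 0 0 0; 1 0 0 0 0 0 0; 1 0 0 0 0 0 0"}}

```text
clock: 6.75
eef_pos: [374.6, 235.9, 82.6]
tool_rot: [3.141, 0.0, -0.092]
force: [0.4, -0.8, -0.6]
width: 52.9
gripper_force: 0.0
```

>>> {"api": "move_arm", "payload": {"targets": "1 0 0 0 0 0 0; 1 0 0 0 0 0 0; 1 0 0 -2 0 0 0; 1 0 0 -4 0 0 0; 1 0 0 -4 0 0 0"}}

```text
clock: 7.17
eef_pos: [373.5, 235.2, 183.1]
tool_rot: [3.139, 0.003, -0.092]
force: [1.8, 1.7, -0.4]
width: 85.5
gripper_force: 0.0
```

```bash
python3 -c "
from m import *
go(431.3,-.9,120,99.1)"
```

```text
pos [373.5 235.2 183.1] yaw -5.27 tilt [179.84   0.18] | tool shift cm [-24.231   1.975   6.313] turn z -104.37 F [ 1.8  1.7 -0.4] w 85.5 t 7.1667
```

>>> {"api": "move_arm", "payload": {"targets": "1 0 0 0 0 0 -6.96; 1 0 0 0 0 0 -6.96; 1 0 0 0 0 0 -6.96; 1 0 0 0 0 0 -6.96; 1 0 0 0 0 0 -6.96"}}

```text
clock: 7.58
eef_pos: [374.6, 236.0, 183.0]
tool_rot: [3.141, -0.0, 0.521]
force: [-0.1, 0.4, -0.1]
width: 85.3
gripper_force: 0.0
```

>>> {"api": "move_arm", "payload": {"targets": "1 0 0 0 0 0 -6.96; 1 0 0 0 0 0 -6.96; 1 0 0 0 0 0 -6.96; 1 0 0 0 0 0 -6.96; 1 0 0 0 0 0 -6.96"}}

```text
clock: 8.0
eef_pos: [374.6, 236.0, 182.8]
tool_rot: [-3.141, 0.0, 1.129]
force: [0.3, -1.1, -0.2]
width: 85.1
gripper_force: 0.0
```

>>> {"api": "move_arm", "payload": {"targets": "1 0 0 0 0 0 -6.96; 1 0 0 0 0 0 -6.96; 1 0 0 0 0 0 -6.96; 1 0 0 0 0 0 -6.96; 1 0 0 0 0 0 -6.96"}}

```text
clock: 8.42
eef_pos: [374.6, 235.9, 182.8]
tool_rot: [-3.141, 0.0, 1.736]
force: [-0.4, 0.2, -0.2]
width: 85.2
gripper_force: 0.0
```

>>> {"api": "move_arm", "payload": {"targets": "1 0 0 0 0 0 0; 1 0 0 0 0 0 0; 1 0 0 0 0 0 0"}}

```text
clock: 8.67
eef_pos: [374.7, 236.0, 182.9]
tool_rot: [-3.142, 0.0, 1.727]
force: [-0.7, 0.0, -0.2]
width: 85.2
gripper_force: 0.0
```

```bash
python3 -c "
from m import *
go(431.3,-.9,120,99.1)
T=grab('top');pickle.dump(T,open('top1.pkl','wb'))
cs,_=comps(T,(3,80,50),(20,255,255),(228,135,280,230))
for c in cs:
  r=mrect(T,c,17); print(cv2.boundingRect(c),np.round(r[0],1),np.round(r[1],1),round(r[2],1))
"
```

```text
pos [374.7 236.  182.9] yaw 98.94 tilt [-1.8e+02  1.0e-02] | tool shift cm [-24.284   1.839   6.286] turn z -0.16 F [-0.7  0.  -0.2] w 85.2 t 8.6667
(236, 200, 31, 18) [431.3  -0.9] [ 57.7 115.9] 9.1
(239, 176, 29, 15) [531.7  -7.7] [ 55.5 110.5] 0.9
(234, 142, 31, 20) [657.3   8.8] [118.2  64.6] 81.8
```

>>> {"api": "move_arm", "payload": {"targets": "1 -4 0.3 0 0 0 0; 1 -4 0.3 0 0 0 0; 1 -4 0.3 0 0 0 0; 1 -4 0.3 0 0 0 0; 1 -4 0.3 0 0 0 0"}}

```text
clock: 9.13
eef_pos: [421.4, 39.4, 183.1]
tool_rot: [3.141, 0.0, 1.729]
force: [0.7, 0.0, 0.6]
width: 85.5
gripper_force: 0.0
```

>>> {"api": "move_arm", "payload": {"targets": "1 -4.3 0.34 4 0 0 0; 1 0 0 4 0 0 0; 1 0 0 4 0 0 0; 1 0 0 3 0 0 0; 1 0 0 0 0 0 0"}}

```text
clock: 9.55
eef_pos: [424.8, 10.8, 40.4]
tool_rot: [-3.132, -0.0, 1.729]
force: [0.3, 0.2, -1.2]
width: 85.8
gripper_force: 0.0
```

>>> {"api": "move_arm", "payload": {"targets": "1 0 0 1.5 0 0 0; 1 0 0 1 0 0 0; 1 0 0 0.5 0 0 0; 1 0 0 0 0 0 0; 1 0 0 0 0 0 0"}}

```text
clock: 9.97
eef_pos: [429.2, 11.5, 15.6]
tool_rot: [3.14, 0.0, 1.73]
force: [0.1, 0.7, 0.4]
width: 85.5
gripper_force: 0.0
```

>>> {"api": "move_arm", "payload": {"targets": "-1 0 0 0 0 0 0; -1 0 0 0 0 0 0; -1 0 0 0 0 0 0; -1 0 0 0 0 0 0; -1 0 0 0 0 0 0"}}

```text
clock: 10.38
eef_pos: [428.6, 11.3, 14.8]
tool_rot: [3.141, 0.0, 1.73]
force: [-0.2, 0.4, -0.4]
width: 25.4
gripper_force: 0.0
```

```bash
python3 -c "
from m import *
go(431.3,-.9,2,99.1)"
```

```text
pos [428.6  11.3  14.8] yaw 99.11 tilt [1.7997e+02 1.0000e-02] | tool shift cm [-1.245  0.069  1.285] turn z 0.01 F [-0.2  0.4 -0.4] w 25.4 t 10.3833
```

>>> {"api": "move_arm", "payload": {"targets": "1 -1.2 0.1 -1 0 0 0; 1 0 0 0 0 0 0; 1 0 0 0 0 0 0; 1 0 0 0 0 0 0; 1 0 0 0 0 0 0"}}

```text
clock: 10.8
eef_pos: [431.1, 0.1, 24.3]
tool_rot: [-3.141, -0.0, 1.73]
force: [-0.0, 0.8, -0.7]
width: 83.6
gripper_force: 0.0
```

>>> {"api": "move_arm", "payload": {"targets": "1 0 0 0 0 0 0; 1 0 0 1 0 0 0; 1 0 0 0.6 0 0 0; 1 0 0 0.6 0 0 0; 1 0 0 0 0 0 0"}}

```text
clock: 11.22
eef_pos: [430.6, 0.0, 1.6]
tool_rot: [-3.14, -0.0, 1.731]
force: [-0.4, 0.2, 0.7]
width: 85.3
gripper_force: 0.0
```

>>> {"api": "move_arm", "payload": {"targets": "-1 0 0 0 0 0 0; -1 0 0 0 0 0 0; -1 0 0 0 0 0 0; -1 0 0 0 0 0 0; -1 0 0 0 0 0 0"}}

```text
clock: 11.63
eef_pos: [431.6, -0.3, 2.8]
tool_rot: [3.141, 0.0, 1.73]
force: [0.4, -0.5, -0.8]
width: 25.7
gripper_force: 0.0
```

```bash
python3 -c "
from m import *
S=grab('scene'); save(S,'near.png',(200,120,320,290),3.5); print(read_state()['width'],read_state()['gripper_force'])"
```

```text
17.29850863826542 0.0
```

View pics/near.png

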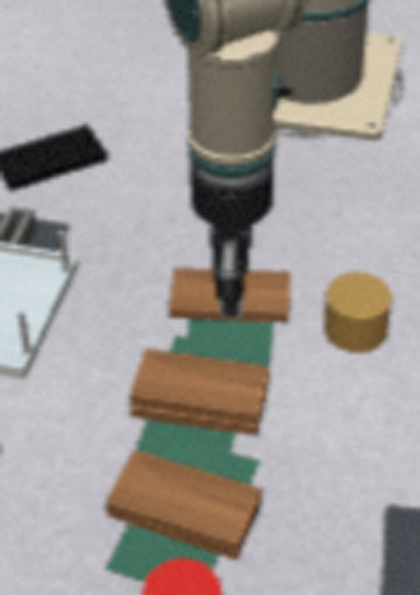

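The near board at (230,293) has moved toward the robot, off its mat centre: either it was knocked, or my first closing nudged it. I'll open, back off and re-measure it.

>>> {"api": "move_arm", "payload": {"targets": "1 0 0 -2 0 0 0; 1 0 0 -4 0 0 0; 1 0 0 -4 0 0 0; 1 4 0 0 0 0 0; 1 4 0 0 0 0 0"}}

```text
clock: 12.1
eef_pos: [421.5, 74.4, 104.6]
tool_rot: [3.136, 0.001, 1.715]
force: [1.5, 1.4, -0.1]
width: 77.0
gripper_force: 0.0
```

>>> {"api": "move_arm", "payload": {"targets": "1 4 0 0 0 0 0; 1 4 0 0 0 0 0; 1 0 0 0 0 0 0; 1 0 0 0 0 0 0; 1 0 0 0 0 0 0"}}

```text
clock: 12.52
eef_pos: [405.6, 157.1, 102.5]
tool_rot: [-3.141, 0.001, 1.731]
force: [-0.6, 0.1, 0.1]
width: 85.2
gripper_force: 0.0
```

```bash
cat > b.py <<'E'
from m import *
T=grab('top');S=grab('scene')
cs,_=comps(T,(3,80,50),(20,255,255),(228,135,290,245))
for c in cs:
  r=mrect(T,c,17); print(cv2.boundingRect(c),np.round(r[0],1),np.round(r[1],1),round(r[2],1))
cs,_=comps(S,(3,80,50),(20,255,255),(225,180,290,285))
for c in cs:
  r=mrect(S,c,17);print('S',cv2.boundingRect(c),np.round(r[0],1),np.round(r[1],1),round(r[2],1))
E
python3 b.py; python3 -c "
from m import *
go(431.3,-.9,120,99.1)"
```

```text
(238, 209, 31, 18) [395.7  -9.9] [ 57.3 116.4] 9.7
(239, 176, 29, 15) [531.7  -7.7] [ 55.5 110.5] 0.9
(234, 142, 31, 20) [657.3   8.8] [118.2  64.6] 81.8
S (231, 249, 43, 31) [655.1   4.9] [122.1  73.3] 81.7
S (238, 220, 39, 24) [530.9 -11.3] [ 82.1 120.3] 1.5
S (249, 197, 34, 15) [402.4 -11.2] [ 66.9 116.3] 9.3
pos [406.  155.9 102.4] yaw 98.99 tilt [-1.7996e+02  7.0000e-02] | tool shift cm [-15.881   0.019  -1.758] turn z -0.11 F [-0.4  0.1 -0.4] w 85.8 t 12.6167
```

>>> {"api": "move_arm", "payload": {"targets": "1 -3.24 -0.75 0 0 0 0; 1 -3.24 -0.75 0 0 0 0; 1 -3.24 -0.75 0 0 0 0; 1 -3.24 -0.75 0 0 0 0; 1 -3.24 -0.75 0 0 0 -0.5"}}

```text
clock: 13.03
eef_pos: [393.9, -11.4, 102.5]
tool_rot: [-3.141, 0.001, 1.736]
force: [0.9, -0.5, -0.4]
width: 85.1
gripper_force: 0.0
```

>>> {"api": "move_arm", "payload": {"targets": "1 0 0 2.5 0 0 0; 1 0 0 2.5 0 0 0; 1 0 0 2 0 0 0; 1 0 0 0 0 0 0; 1 0 0 0 0 0 0"}}

```text
clock: 13.45
eef_pos: [393.6, -9.4, 32.2]
tool_rot: [-3.139, 0.0, 1.737]
force: [-0.1, -0.3, 0.6]
width: 85.6
gripper_force: 0.0
```

```bash
python3 -c "
from m import *
go(395.7,-9.9,2,99.6); print(read_state()['qpos'])"
```

```text
pos [393.6  -9.4  32.2] yaw 99.54 tilt [-1.7984e+02  3.0000e-02] | tool shift cm [-0.085  0.197  3.019] turn z -0.06 F [-0.1 -0.3  0.6] w 85.6 t 13.45
[ 0.15064545  0.62794365 -0.28475707  2.33450879  0.69889186  0.26049762
 -0.5980069 ]
```

>>> {"api": "move_arm", "payload": {"targets": "1 0 0.2 1 0 0 0; 1 0 0 1 0 0 0; 1 0 0 1 0 0 0; 1 0 0 0 0 0 0; 1 0 0 0 0 0 0"}}

```text
clock: 13.87
eef_pos: [397.0, -8.2, 3.4]
tool_rot: [3.141, 0.0, 1.738]
force: [-0.5, 0.1, 0.1]
width: 85.3
gripper_force: 0.0
```

>>> {"api": "move_arm", "payload": {"targets": "-1 0 0 0 0 0 0; -1 0 0 0 0 0 0; -1 0 0 0 0 0 0; -1 0 0 0 0 0 0; -1 0 0 0 0 0 0"}}

```text
clock: 14.28
eef_pos: [396.8, -8.0, 2.9]
tool_rot: [3.141, 0.0, 1.739]
force: [-0.0, 0.5, -0.1]
width: 25.4
gripper_force: 0.0
```

```bash
python3 -c "
from m import *
go(395.7,-9.9,2,99.6); print(read_state()['qpos'],read_state()['gripper_force'])"
```

```text
pos [396.8  -8.    2.9] yaw 99.63 tilt [1.7997e+02 2.0000e-02] | tool shift cm [-0.173 -0.142  0.088] turn z 0.03 F [-0.   0.5 -0.1] w 25.4 t 14.2833
[ 0.17292849  0.70592865 -0.32466841  2.34143935  1.05633496  0.24037837
 -0.95333841] 0.0
```

```bash
python3 b.py; python3 -c "
from m import *
S=grab('scene');save(S,'n2.png',(215,130,315,230),6)
d=S
p=read_state()['eef_pos'];print(proj(S,p), proj(S,(395.7,-9.9,17)))"
```

```text
(239, 176, 29, 15) [531.7  -7.7] [ 55.5 110.5] 0.9
(234, 142, 31, 20) [657.    8.9] [118.2  65.3] 81.8
S (231, 249, 43, 30) [654.5   4.8] [122.3  72.2] 81.7
S (238, 220, 39, 24) [531.1 -11.5] [ 82.2 120.5] 1.0
S (249, 197, 34, 15) [402.4 -11.4] [ 66.5 115.9] 9.3
(np.float64(266.5885799308645), np.float64(205.65294863047822)) (np.float64(266.0829952150007), np.float64(202.49577800922003))
```

View pics/n2.png

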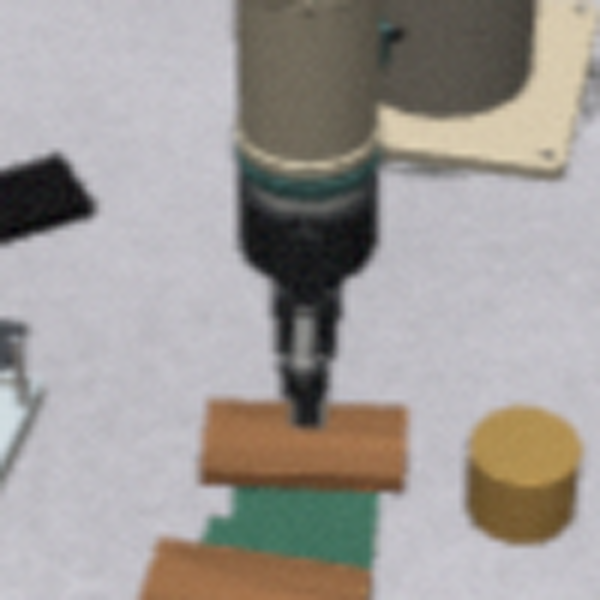

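```bash
python3 -c "
from m import *
S=grab('scene');print(read_state()['eef_pos'],read_state()['width'])
for v in (200.3,201):
  c,w=ray(S,266.3,v)
  for x in (397,405,415,423): print(v,x,c+w*(x-c[0])/w[0])
"
```

```text
[396.64560312  -7.89394181   2.62267105] -0.1656229845739592
200.3 397 [397.          -8.80858209  29.26910785]
200.3 405 [405.          -7.00183065  37.33006575]
200.3 415 [415.          -4.74339134  47.40626312]
200.3 423 [423.          -2.9366399   55.46722102]
201 397 [397.          -8.81428113  25.84784205]
201 405 [405.          -7.0074778   33.93995054]
201 415 [415.          -4.74897363  44.05508616]
201 423 [423.          -2.9421703   52.14719466]
```

>>> {"api": "move_arm", "payload": {"targets": "-1 0 0 -0.5 0 0 0; -1 0 0 -0.5 0 0 0; -1 0 0 0 0 0 0; -1 0 0 0 0 0 0; -1 0 0 0 0 0 0"}}

```text
clock: 14.9
eef_pos: [396.6, -8.0, 12.4]
tool_rot: [-3.142, -0.0, 1.739]
force: [-0.8, -0.2, 0.2]
width: -0.2
gripper_force: 0.0
```

Shut at z=2.6 the fingers touched nothing, and the image puts their tips about 20–25 mm higher than the reading. I'll find the real tip height by touch, in small steps.

>>> {"api": "move_arm", "payload": {"targets": "-1 0 0 0.5 0 0 0; -1 0 0 0.5 0 0 0; -1 0 0 0.3 0 0 0; -1 0 0 0.3 0 0 0; -1 0 0 0 0 0 0"}}

```text
clock: 15.32
eef_pos: [396.2, -7.9, -4.0]
tool_rot: [-3.14, -0.0, 1.739]
force: [0.6, -0.5, -0.3]
width: -0.0
gripper_force: 0.0
```

>>> {"api": "move_arm", "payload": {"targets": "-1 0 0 0.2 0 0 0; -1 0 0 0.2 0 0 0; -1 0 0 0 0 0 0"}}

```text
clock: 15.57
eef_pos: [396.5, -7.9, -7.7]
tool_rot: [-3.141, -0.0, 1.739]
force: [-0.5, 0.9, -0.0]
width: -0.0
gripper_force: 0.0
```

>>> {"api": "move_arm", "payload": {"targets": "-1 0 0 0.2 0 0 0; -1 0 0 0.2 0 0 0; -1 0 0 0 0 0 0"}}

```text
clock: 15.82
eef_pos: [396.5, -7.9, -11.7]
tool_rot: [-3.141, -0.0, 1.739]
force: [0.1, -0.2, 0.7]
width: 0.0
gripper_force: 0.0
```

>>> {"api": "move_arm", "payload": {"targets": "-1 0 0 0.2 0 0 0; -1 0 0 0.2 0 0 0; -1 0 0 0 0 0 0"}}

```text
clock: 16.07
eef_pos: [396.5, -7.9, -15.7]
tool_rot: [-3.141, -0.0, 1.739]
force: [-0.1, -0.1, -0.6]
width: 0.0
gripper_force: 0.0
```

```bash
python3 b.py; python3 -c "
from m import *
S=grab('scene');save(S,'n3.png',(215,130,315,230),6);print(proj(S,read_state()['eef_pos']))"
```

```text
(239, 176, 29, 15) [531.7  -7.7] [ 55.5 110.5] 0.9
(234, 142, 31, 20) [657.3   8.8] [118.2  64.6] 81.8
S (231, 249, 43, 30) [654.4   4.8] [122.3  72.4] 81.7
S (238, 220, 39, 24) [531.1 -11.5] [ 82.2 120.5] 1.0
S (249, 197, 34, 15) [403.  -11.6] [ 67.3 115.7] 8.4
(np.float64(266.59249725955556), np.float64(209.2162617153002))
```

View pics/n3.png

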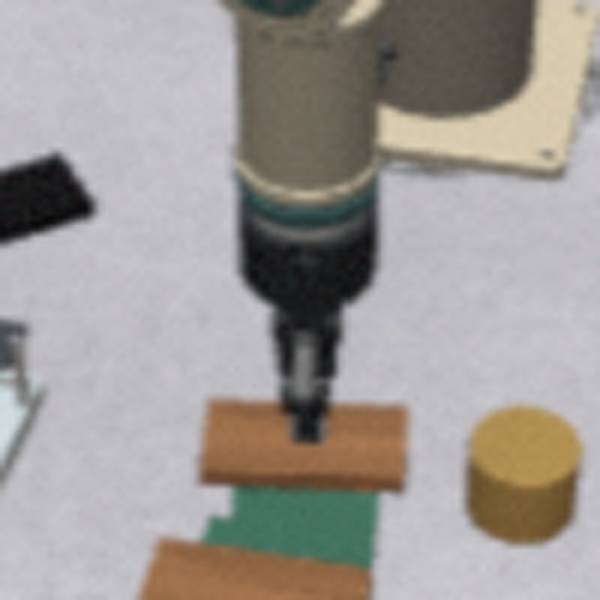

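>>> {"api": "move_arm", "payload": {"targets": "-1 0 0 0.2 0 0 0; -1 0 0 0.1 0 0 0; -1 0 0 0 0 0 0"}}

```text
clock: 16.47
eef_pos: [396.9, -7.9, -17.4]
tool_rot: [3.14, 0.001, 1.739]
force: [-1.4, 0.0, 18.4]
width: -0.0
gripper_force: 9.1
```

>>> {"api": "move_arm", "payload": {"targets": "-1 0 0 0.2 0 0 0; -1 0 0 0.1 0 0 0; -1 0 0 0 0 0 0"}}

```text
clock: 16.72
eef_pos: [397.1, -8.0, -17.7]
tool_rot: [3.136, 0.003, 1.74]
force: [-6.7, -1.1, 66.1]
width: -0.2
gripper_force: 33.0
```

The tips touch the board top (17 mm) at a reading of −17, so the real TCP height is the reading plus about 34 mm. I'll use that offset from here on and grasp at a reading of −31.

>>> {"api": "move_arm", "payload": {"targets": "1 0 0 -2 0 0 0; 1 0 0 -2 0 0 0; 1 0 0 0 0 0 0; 1 0 0 0 0 0 0; 1 0 0 0 0 0 0"}}

```text
clock: 17.13
eef_pos: [396.6, -8.3, 18.3]
tool_rot: [3.142, 0.0, 1.738]
force: [0.6, -0.0, 0.1]
width: 60.0
gripper_force: 0.0
```

>>> {"api": "move_arm", "payload": {"targets": "1 0 0 0 0 0 0; 1 0 0 0 0 0 0; 1 0 0 2.5 0 0 0; 1 0 0 1.5 0 0 0; 1 0 0 0 0 0 0"}}

```text
clock: 17.55
eef_pos: [395.0, -7.8, -23.7]
tool_rot: [-3.137, -0.0, 1.741]
force: [-0.7, 0.5, -0.5]
width: 85.5
gripper_force: 0.0
```

```bash
python3 -c "
from m import *
go(395.7,-9.9,-31,99.1)"
```

```text
pos [395.   -7.8 -23.7] yaw 99.74 tilt [-1.7975e+02 -1.0000e-02] | tool shift cm [-0.213  0.035  0.731] turn z 0.64 F [-0.7  0.5 -0.5] w 85.5 t 17.55
```

>>> {"api": "move_arm", "payload": {"targets": "1 -0.2 0 0.4 0 0 0; 1 0 0 0.3 0 0 0; 1 0 0 0 0 0 0"}}

```text
clock: 17.8
eef_pos: [396.5, -9.8, -28.7]
tool_rot: [-3.14, -0.0, 1.739]
force: [-1.1, -0.2, -0.9]
width: 85.3
gripper_force: 0.0
```

>>> {"api": "move_arm", "payload": {"targets": "-1 0 0 0 0 0 0; -1 0 0 0 0 0 0; -1 0 0 0 0 0 0; -1 0 0 0 0 0 0; -1 0 0 0 0 0 0"}}

```text
clock: 18.22
eef_pos: [397.0, -9.9, -27.5]
tool_rot: [3.141, 0.0, 1.739]
force: [-1.9, -0.2, 9.7]
width: 57.9
gripper_force: 62.0
```

>>> {"api": "move_arm", "payload": {"targets": "-1 0 0 -1 0 0 0; -1 0 0 -3 0 0 0; -1 0 0 -3 0 0 0; -1 0 0 -3 0 0 0; -1 -1 1.2 -3 0 0 0"}}

```text
clock: 18.63
eef_pos: [407.5, -16.8, 97.7]
tool_rot: [-3.139, -0.0, 1.742]
force: [1.0, -0.9, -1.5]
width: 57.6
gripper_force: 64.9
```

>>> {"api": "move_arm", "payload": {"targets": "-1 -2.3 2.7 -1.6 0 0 0; -1 -2.3 2.7 -1.6 0 0 0; -1 -2.3 2.7 -1.6 0 0 0; -1 -2.3 2.7 -1.6 0 0 0; -1 -2.4 2.7 0 0 0 0"}}

```text
clock: 19.05
eef_pos: [565.8, -110.2, 164.1]
tool_rot: [3.136, 0.001, 1.739]
force: [1.9, 1.3, -1.1]
width: 57.7
gripper_force: 64.1
```

>>> {"api": "move_arm", "payload": {"targets": "-1 0 0 0 0 0 6.7; -1 0 0 0 0 0 6.7; -1 0 0 0 0 0 6.7; -1 0 0 0 0 0 6.7; -1 0 0 0 0 0 6.7"}}

```text
clock: 19.47
eef_pos: [562.8, -109.6, 160.6]
tool_rot: [3.141, -0.0, 1.148]
force: [-0.1, -0.7, -0.6]
width: 57.6
gripper_force: 64.2
```

>>> {"api": "move_arm", "payload": {"targets": "-1 0 0 0 0 0 6.7; -1 0 0 0 0 0 6.7; -1 0 0 0 0 0 6.7; -1 0 0 0 0 0 6.7; -1 0 0 0 0 0 6.7"}}

```text
clock: 19.88
eef_pos: [562.8, -109.6, 160.7]
tool_rot: [3.141, -0.001, 0.564]
force: [-0.3, 0.1, -0.1]
width: 57.4
gripper_force: 64.2
```

>>> {"api": "move_arm", "payload": {"targets": "-1 0 0 0 0 0 6.7; -1 0 0 0 0 0 6.7; -1 0 0 0 0 0 6.7; -1 0 0 0 0 0 6.7; -1 0 0 0 0 0 6.7"}}

```text
clock: 20.3
eef_pos: [562.8, -109.4, 160.7]
tool_rot: [-3.142, -0.001, -0.021]
force: [0.3, -0.1, -1.1]
width: 57.6
gripper_force: 64.2
```

>>> {"api": "move_arm", "payload": {"targets": "-1 0 0 0 0 0 0; -1 0 0 0 0 0 0; -1 0 0 0 0 0 0"}}

```text
clock: 20.55
eef_pos: [563.2, -109.6, 160.6]
tool_rot: [3.141, -0.001, -0.013]
force: [-0.4, -1.0, -0.8]
width: 57.5
gripper_force: 64.2
```

```bash
python3 -c "
from m import *
go(563.4,-174.2,170,-0.9)
T=grab('top'); P=[(50,52),(50,138),(-50,52),(-50,138),(50,-52),(50,-138),(-50,-52),(-50,-138)]
a=np.radians(-.9)
h=cv2.cvtColor(T['color'],cv2.COLOR_RGB2GRAY)
for x,y in P:
  q=proj(T,(562+x*np.cos(a)-y*np.sin(a),-269.3+x*np.sin(a)+y*np.cos(a),178)); 
  u,v=int(round(q[0])),int(round(q[1])); w=h[v-4:v+5,u-4:u+5]; i=np.unravel_index(w.argmin(),w.shape); print((x,y),np.round(q,1),'dark',u-4+i[1],v-4+i[0],w.min(),np.median(w))
"
```

```text
pos [ 563.2 -109.6  160.6] yaw -0.72 tilt [ 1.7997e+02 -8.0000e-02] | tool shift cm [ 0.121  6.457 -0.938] turn z 0.18 F [-0.4 -1.  -0.8] w 57.5 t 20.55
(50, 52) [312.5 156.5] dark 309 160 100 133.0
(50, 138) [288.3 155.8] dark 285 160 100 114.0
(-50, 52) [312.  184.5] dark 315 181 96 113.0
(-50, 138) [287.6 183.8] dark 284 188 58 89.0
(50, -52) [341.9 157.4] dark 342 157 84 133.0
(50, -138) [366.2 158.1] dark 366 158 76 124.0
(-50, -52) [341.5 185.4] dark 341 185 90 140.0
(-50, -138) [365.9 186.2] dark 365 186 72 127.0
```

Predicted and seen pins agree within a pixel on the −y side. Placing the first board in bay A.

>>> {"api": "move_arm", "payload": {"targets": "-1 0.1 3.2 0 0 0 0.2; -1 0 3.25 0 0 0 0; -1 0 0 0 0 0 0; -1 0 0 1.5 0 0 0; -1 0 0 1.5 0 0 0"}}

```text
clock: 21.02
eef_pos: [563.9, -175.6, 130.9]
tool_rot: [3.14, -0.004, -0.02]
force: [-0.4, 0.4, -0.6]
width: 57.3
gripper_force: 64.3
```

>>> {"api": "move_arm", "payload": {"targets": "-1 0 0 1 0 0 0; -1 0 0 1 0 0 0; -1 0 0 0.5 0 0 0; -1 0 0 0.5 0 0 0; -1 0 0 0 0 0 0"}}

```text
clock: 21.43
eef_pos: [563.7, -174.6, 100.3]
tool_rot: [3.14, -0.002, -0.019]
force: [-0.5, -0.3, 0.2]
width: 57.4
gripper_force: 64.4
```

```bash
python3 -c "
from m import *
go(563.4,-174.2,98,-0.9)"
```

```text
pos [ 563.7 -174.6  100.3] yaw -1.08 tilt [ 1.7993e+02 -1.1000e-01] | tool shift cm [-0.03  -0.043  0.226] turn z -0.18 F [-0.5 -0.3  0.2] w 57.4 t 21.4333
```

>>> {"api": "move_arm", "payload": {"targets": "-1 0 0 0.2 0 0 0; -1 0 0 0.1 0 0 0; -1 0 0 0 0 0 0; -1 0 0 0 0 0 0"}}

```text
clock: 21.77
eef_pos: [564.4, -175.0, 98.5]
tool_rot: [3.14, -0.004, -0.019]
force: [2.3, -2.3, 3.9]
width: 57.7
gripper_force: 64.7
```

>>> {"api": "move_arm", "payload": {"targets": "0.7 0 0 0 0 0 0; 0.7 0 0 0 0 0 0; 0.7 0 0 0 0 0 0; 0.7 0 0 0 0 0 0; 0.7 0 0 0 0 0 0"}}

```text
clock: 22.18
eef_pos: [563.0, -174.2, 97.4]
tool_rot: [3.141, -0.001, -0.019]
force: [0.1, 0.1, -0.1]
width: 72.4
gripper_force: 0.0
```

>>> {"api": "move_arm", "payload": {"targets": "0.7 0 0 -1 0 0 0; 0.7 0 0 -3 0 0 0; 0.7 0 0 -3.5 0 0 0; 0.7 0 0 -3.5 0 0 0; 0.7 0 0 0 0 0 0"}}

```text
clock: 22.6
eef_pos: [567.9, -174.8, 215.3]
tool_rot: [3.138, -0.014, -0.019]
force: [1.3, 0.6, 0.8]
width: 72.2
gripper_force: 0.0
```

```bash
python3 b.py; python3 -c "
from m import *
go(530,-110,170,-0.9); go(530,-7.8,170,90.9)"
```

```text
(239, 176, 29, 15) [531.7  -7.7] [ 55.5 110.5] 0.9
(234, 142, 31, 20) [657.3   8.8] [118.2  64.6] 81.8
S (231, 249, 43, 31) [655.1   4.9] [122.1  73.3] 81.7
S (238, 220, 39, 24) [530.7 -11.2] [ 81.8 120.5] 1.6
pos [ 564.3 -174.5  209.9] yaw -1.11 tilt [179.88  -0.32] | tool shift cm [-3.534 -6.399  3.985] turn z -0.21 F [-1.6 -0.7 -0.6] w 72.5 t 22.7
pos [ 564.3 -174.5  209.9] yaw -1.11 tilt [179.88  -0.32] | tool shift cm [16.725 -3.171  3.985] turn z -92.01 F [-1.6 -0.7 -0.6] w 72.5 t 22.7
```

>>> {"api": "move_arm", "payload": {"targets": "1 0 0 0 0 0 -6.57; 1 0 0 0 0 0 -6.57; 1 0 0 0 0 0 -6.57; 1 0 0 0 0 0 -6.57; 1 0 0 0 0 0 -6.57"}}

```text
clock: 23.12
eef_pos: [562.0, -174.2, 206.3]
tool_rot: [-3.141, 0.001, 0.56]
force: [0.4, -1.1, 0.4]
width: 85.5
gripper_force: 0.0
```

>>> {"api": "move_arm", "payload": {"targets": "1 0 0 0 0 0 -6.57; 1 0 0 0 0 0 -6.57; 1 0 0 0 0 0 -6.57; 1 0 0 0 0 0 -6.57; 1 0 0 0 0 0 -6.57"}}

```text
clock: 23.53
eef_pos: [562.0, -174.2, 206.2]
tool_rot: [-3.141, 0.001, 1.133]
force: [0.1, 0.9, -0.8]
width: 85.2
gripper_force: 0.0
```

>>> {"api": "move_arm", "payload": {"targets": "1 0 0 0 0 0 -6.57; 1 0 0 0 0 0 -6.57; 1 0 0 0 0 0 -6.57; 1 0 0 0 0 0 -6.57; 1 3.3 -0.64 0 0 0 0"}}

```text
clock: 23.95
eef_pos: [555.8, -149.0, 205.0]
tool_rot: [-3.14, 0.004, 1.581]
force: [-0.3, -0.3, -0.9]
width: 85.5
gripper_force: 0.0
```

>>> {"api": "move_arm", "payload": {"targets": "1 3.3 -0.64 0 0 0 0; 1 3.3 -0.64 0 0 0 0; 1 3.3 -0.64 0 0 0 0; 1 3.3 -0.64 0 0 0 0; 1 0 0 2 0 0 0"}}

```text
clock: 24.37
eef_pos: [528.8, -0.8, 190.0]
tool_rot: [3.135, -0.004, 1.596]
force: [0.7, 1.6, 0.9]
width: 85.5
gripper_force: 0.0
```

>>> {"api": "move_arm", "payload": {"targets": "1 0 0 3.8 0 0 0; 1 0 0 3.8 0 0 0; 1 0 0 3.8 0 0 0; 1 0 0 3 0 0 0; 1 0 0 2 0 0 0"}}

```text
clock: 24.78
eef_pos: [525.6, -10.4, 19.4]
tool_rot: [-3.136, 0.001, 1.587]
force: [-0.2, -0.5, 0.1]
width: 85.3
gripper_force: 0.0
```

>>> {"api": "move_arm", "payload": {"targets": "1 0 0 1 0 0 0; 1 0 0 0 0 0 0; 1 0 0 0 0 0 0"}}

```text
clock: 25.03
eef_pos: [528.7, -9.7, 13.3]
tool_rot: [3.141, 0.001, 1.586]
force: [-0.1, 0.5, 0.5]
width: 85.3
gripper_force: 0.0
```

```bash
python3 -c "
from m import *
go(530,-7.8,-15,90.9)"
```

```text
pos [528.7  -9.7  13.3] yaw 90.9 tilt [1.7996e+02 4.0000e-02] | tool shift cm [0.191 0.132 2.832] turn z -0.0 F [-0.1  0.5  0.5] w 85.3 t 25.0333
```

>>> {"api": "move_arm", "payload": {"targets": "1 0.15 0.1 1 0 0 0; 1 0 0 1 0 0 0; 1 0 0 0.7 0 0 0; 1 0 0 0 0 0 0; -1 0 0 0 0 0 0"}}

```text
clock: 25.45
eef_pos: [529.7, -8.7, -13.9]
tool_rot: [3.141, 0.001, 1.586]
force: [0.1, 0.1, 0.1]
width: 75.6
gripper_force: 0.0
```

>>> {"api": "move_arm", "payload": {"targets": "-1 0 0 0 0 0 0; -1 0 0 0 0 0 0; -1 0 0 0 0 0 0; -1 0 0 0 0 0 0; -1 0 0 0 0 0 0"}}

```text
clock: 25.87
eef_pos: [530.2, -8.5, -12.7]
tool_rot: [3.139, 0.001, 1.586]
force: [-1.3, -0.4, 4.2]
width: 57.5
gripper_force: 63.2
```

>>> {"api": "move_arm", "payload": {"targets": "-1 0 0 -1.5 0 0 0; -1 0 0 -4 0 0 0; -1 0 0 -4 0 0 0; -1 0 0 -4 0 0 0; -1 0 0 -4 0 0 0"}}

```text
clock: 26.28
eef_pos: [529.2, -8.3, 163.5]
tool_rot: [3.14, 0.001, 1.587]
force: [1.0, -0.1, -1.1]
width: 57.4
gripper_force: 64.5
```

>>> {"api": "move_arm", "payload": {"targets": "-1 -3.4 -2.05 0 0 0 0; -1 -3.4 -2.05 0 0 0 0; -1 -3.4 -2.05 0 0 0 0; -1 -3.4 -2.05 0 0 0 0; -1 -3.4 -2.05 0 0 0 0"}}

```text
clock: 26.7
eef_pos: [428.6, -181.4, 161.9]
tool_rot: [3.14, 0.002, 1.587]
force: [-0.0, -0.1, -1.5]
width: 57.4
gripper_force: 64.5
```

>>> {"api": "move_arm", "payload": {"targets": "-1 -3.6 0.14 0 0 0 0; -1 -3.6 0.14 0 0 0 0; -1 -3.6 0.14 0 0 0 0; -1 -3.6 0.14 0 0 0 0; -1 -3.6 0.14 0 0 0 0"}}

```text
clock: 27.12
eef_pos: [439.0, -361.9, 162.1]
tool_rot: [3.14, 0.002, 1.585]
force: [1.3, -0.9, -0.4]
width: 57.5
gripper_force: 64.5
```

>>> {"api": "move_arm", "payload": {"targets": "-1 0 0 0 0 0 6.56; -1 0 0 0 0 0 6.56; -1 0 0 0 0 0 6.56; -1 0 0 0 0 0 6.56; -1 0 0 0 0 0 6.56"}}

```text
clock: 27.53
eef_pos: [439.4, -359.8, 161.9]
tool_rot: [3.14, -0.0, 1.008]
force: [-0.2, 0.2, 0.3]
width: 57.6
gripper_force: 64.5
```

>>> {"api": "move_arm", "payload": {"targets": "-1 0 0 0 0 0 6.56; -1 0 0 0 0 0 6.56; -1 0 0 0 0 0 6.56; -1 0 0 0 0 0 6.56; -1 0 0 0 0 0 6.56"}}

```text
clock: 27.95
eef_pos: [439.5, -359.7, 162.0]
tool_rot: [3.14, -0.001, 0.436]
force: [0.3, 0.5, -0.9]
width: 57.6
gripper_force: 64.5
```

>>> {"api": "move_arm", "payload": {"targets": "-1 0 0 0 0 0 6.56; -1 0 0 0 0 0 6.56; -1 0 0 0 0 0 6.56; -1 0 0 0 0 0 6.56; -1 0 0 0 0 0 0"}}

```text
clock: 28.37
eef_pos: [439.6, -359.6, 162.1]
tool_rot: [3.14, -0.002, -0.019]
force: [-0.3, -0.0, -0.9]
width: 57.4
gripper_force: 64.5
```

```bash
python3 -c "
from m import *
go(560.4,-364.2,170,-0.9)"
```

```text
pos [ 439.6 -359.6  162.1] yaw -1.11 tilt [ 1.7991e+02 -1.0000e-01] | tool shift cm [12.083  0.268 -0.794] turn z -0.21 F [-0.3 -0.  -0.9] w 57.4 t 28.3667
```

>>> {"api": "move_arm", "payload": {"targets": "-1 3 0.07 -0.4 0 0 0; -1 3 0.07 0 0 0 0; -1 3 0.07 0 0 0 0; -1 3.1 0.07 0 0 0 0; -1 0 0 0 0 0 0"}}

```text
clock: 28.78
eef_pos: [567.5, -362.3, 166.0]
tool_rot: [-3.141, -0.009, -0.009]
force: [0.8, 0.4, 0.0]
width: 57.1
gripper_force: 64.5
```

>>> {"api": "move_arm", "payload": {"targets": "-1 0 0 1.5 0 0 0; -1 0 0 1.5 0 0 0; -1 0 0 1.5 0 0 0; -1 0 0 1 0 0 0; -1 0 0 0 0 0 0"}}

```text
clock: 29.2
eef_pos: [558.9, -366.1, 109.1]
tool_rot: [3.14, 0.001, -0.015]
force: [-1.2, -2.3, -1.2]
width: 57.2
gripper_force: 65.7
```

```bash
python3 -c "
from m import *
go(560.4,-364.2,97,-0.9)"
```

```text
pos [ 558.9 -366.1  109.1] yaw -0.89 tilt [1.7992e+02 5.0000e-02] | tool shift cm [ 0.15  -0.192  1.208] turn z 0.01 F [-1.2 -2.3 -1.2] w 57.2 t 29.2
```

>>> {"api": "move_arm", "payload": {"targets": "-1 0 0 0 0 0 0; -1 0 0 0.4 0 0 0; -1 0 0 0.3 0 0 0; -1 0 0 0 0 0 0"}}

```text
clock: 29.53
eef_pos: [561.2, -365.7, 104.4]
tool_rot: [3.139, -0.003, -0.017]
force: [0.7, -4.8, 1.9]
width: 57.4
gripper_force: 65.6
```

```bash
python3 -c "
from m import *
go(560.4,-364.2,97,-0.9)"
```

```text
pos [ 561.2 -365.7  104.4] yaw -0.99 tilt [179.87  -0.19] | tool shift cm [-0.078 -0.147  0.739] turn z -0.09 F [ 0.7 -4.8  1.9] w 57.4 t 29.5333
```

```bash
python3 -c "
from m import *
S=grab('scene');T=grab('top')
a=cv2.resize(S['color'][120:240,110:230,::-1],None,fx=3.3,fy=4.9,interpolation=cv2.INTER_CUBIC);b=cv2.resize(T['color'][130:210,275:375,::-1],None,fx=4,fy=4,interpolation=cv2.INTER_CUBIC)
k=np.zeros((588,796,3),np.uint8);k[:,:396]=a;k[:320,396:]=b;cv2.imwrite('pics/b2.png',k)"
```

```text
(no output)
```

View pics/b2.png

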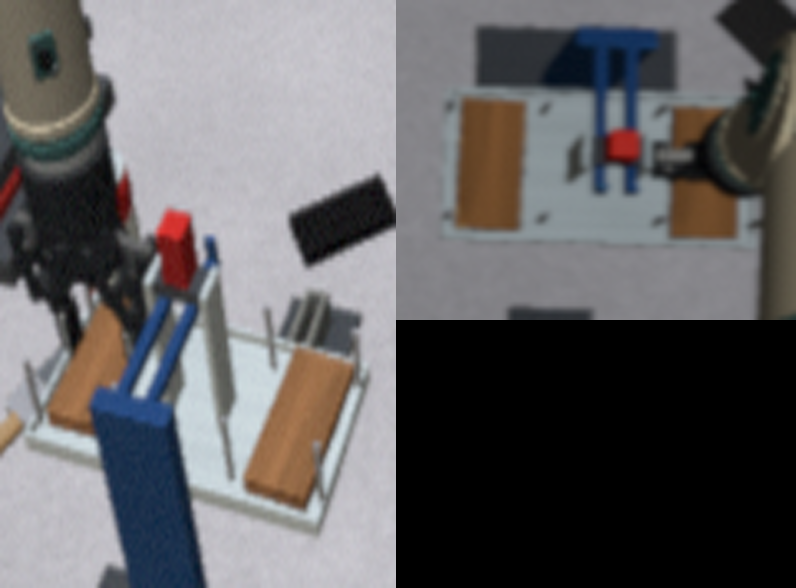

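The picture shows board 1 lying flat in bay A at (490,165), and the carrier level. The gripper's inner knuckle at (135,250) is close to the strap and block, which matches the small −y force. I'll shift outward 4 mm and continue.

>>> {"api": "move_arm", "payload": {"targets": "-1 0 0.3 0 0 0 0; -1 0 0.2 0 0 0 0; -1 0 0 0 0 0 0"}}

```text
clock: 29.88
eef_pos: [560.4, -369.0, 103.4]
tool_rot: [-3.141, -0.001, -0.016]
force: [0.8, 0.1, -1.6]
width: 57.8
gripper_force: 65.7
```

>>> {"api": "move_arm", "payload": {"targets": "-1 0 0 0.2 0 0 0; -1 0 0 0.2 0 0 0; -1 0 0 0 0 0 0; -1 0 0 0 0 0 0"}}

```text
clock: 30.22
eef_pos: [560.4, -369.3, 99.4]
tool_rot: [3.141, -0.001, -0.016]
force: [-0.9, 0.5, -0.4]
width: 57.7
gripper_force: 65.7
```

Forces are gone. Lowering the last bit and releasing.

>>> {"api": "move_arm", "payload": {"targets": "-1 0 0 0.15 0 0 0; -1 0 0 0.1 0 0 0; -1 0 0 0 0 0 0; -1 0 0 0 0 0 0"}}

```text
clock: 30.55
eef_pos: [560.5, -369.7, 97.2]
tool_rot: [3.141, -0.001, -0.017]
force: [0.2, 0.3, -0.4]
width: 57.4
gripper_force: 65.7
```

>>> {"api": "move_arm", "payload": {"targets": "0.65 0 0 0 0 0 0; 0.65 0 0 0 0 0 0; 0.65 0 0 0 0 0 0; 0.65 0 0 0 0 0 0; 0.65 0 0 0 0 0 0"}}

```text
clock: 30.97
eef_pos: [560.7, -369.8, 97.4]
tool_rot: [3.14, -0.002, -0.017]
force: [-0.7, -0.2, -0.3]
width: 70.5
gripper_force: 0.0
```

>>> {"api": "move_arm", "payload": {"targets": "0.65 0 0 -1 0 0 0; 0.65 0 0 -3 0 0 0; 0.65 0 0 -3.5 0 0 0; 0.65 0 0 0 0 0 0; 0.65 0 0 0 0 0 0"}}

```text
clock: 31.38
eef_pos: [562.4, -370.5, 175.8]
tool_rot: [3.138, -0.007, -0.017]
force: [0.1, 0.4, 0.0]
width: 70.8
gripper_force: 0.0
```

```bash
cat > car.py <<'E'
from m import *
T=grab('top')
cs,_=comps(T,(0,150,90),(8,255,255),(310,155,350,185),10)
for c in cs: r=mrect(T,c,275);print("red",np.round(r[0],1))
cs,_=comps(T,(3,80,50),(20,255,255),(280,145,375,200))
for c in cs: r=mrect(T,c,140);print("bd",np.round(r[0],1),np.round(r[1],1),round(r[2],1))
E
python3 car.py;python3 b.py; python3 -c "
from m import *
go(430,-360,170,-0.9)"
```

```text
red [ 565.2 -266.4]
bd [ 535.5 -370.7] [58.  65.8] 89.8
bd [ 608.7 -367.4] [14.7 51.1] 0.9
bd [ 567.  -168.8] [ 55.1 116.5] 86.8
(239, 176, 29, 15) [531.7  -7.7] [ 55.5 110.5] 0.9
(234, 142, 31, 20) [657.3   8.8] [118.2  64.6] 81.8
S (231, 249, 43, 30) [654.5   4.8] [122.3  72.2] 81.7
S (238, 224, 38, 20) [538.5  -9.3] [ 67.3 117.4] 2.4
pos [ 559.7 -369.4  171.8] yaw -0.96 tilt [ 1.7997e+02 -1.0000e-02] | tool shift cm [-12.981  -0.74    0.178] turn z -0.06 F [-0.2 -0.1  0.4] w 70.5 t 31.5333
```

>>> {"api": "move_arm", "payload": {"targets": "1 -3.2 0 0 0 0 0; 1 -3.2 0 0 0 0 0; 1 -3.2 0 0 0 0 0; 1 -3.2 0 0 0 0 0; 1 0 -3.9 0 0 0 0"}}

```text
clock: 31.95
eef_pos: [422.5, -338.0, 170.1]
tool_rot: [3.136, 0.008, -0.034]
force: [-0.5, -1.1, -0.7]
width: 85.4
gripper_force: 0.0
```

>>> {"api": "move_arm", "payload": {"targets": "1 0 -3.9 0 0 0 0; 1 0 -3.9 0 0 0 0; 1 0 -3.9 0 0 0 0; 1 0 -3.9 0 0 0 0; 1 0 -3.9 0 0 0 0"}}

```text
clock: 32.37
eef_pos: [435.2, -131.8, 171.2]
tool_rot: [3.141, 0.0, -0.018]
force: [1.3, 1.0, -0.7]
width: 85.3
gripper_force: 0.0
```

>>> {"api": "move_arm", "payload": {"targets": "1 2 -2.55 0 0 0 0; 1 2 -2.55 0 0 0 0; 1 2 -2.55 0 0 0 0; 1 2 -2.55 0 0 0 0; 1 2 -2.55 0 0 0 0"}}

```text
clock: 32.78
eef_pos: [538.5, -6.4, 171.0]
tool_rot: [3.14, 0.001, -0.017]
force: [0.9, -0.6, -0.0]
width: 85.5
gripper_force: 0.0
```

>>> {"api": "move_arm", "payload": {"targets": "1 0 0 0 0 0 -6.56; 1 0 0 0 0 0 -6.56; 1 0 0 0 0 0 -6.56; 1 0 0 0 0 0 -6.56; 1 0 0 0 0 0 -6.56"}}

```text
clock: 33.2
eef_pos: [537.7, -7.7, 170.8]
tool_rot: [3.141, 0.001, 0.562]
force: [0.2, -0.4, 0.0]
width: 85.5
gripper_force: 0.0
```

>>> {"api": "move_arm", "payload": {"targets": "1 0 0 0 0 0 -6.56; 1 0 0 0 0 0 -6.56; 1 0 0 0 0 0 -6.56; 1 0 0 0 0 0 -6.56; 1 0 0 0 0 0 -6.56"}}

```text
clock: 33.62
eef_pos: [537.6, -7.9, 170.9]
tool_rot: [-3.141, 0.001, 1.134]
force: [-0.4, -0.0, -0.7]
width: 85.4
gripper_force: 0.0
```

>>> {"api": "move_arm", "payload": {"targets": "1 0 0 0 0 0 -6.56; 1 0 0 0 0 0 -6.56; 1 0 0 0 0 0 -6.56; 1 0 0 0 0 0 -6.56; 1 0 0 0 0 0 0"}}

```text
clock: 34.03
eef_pos: [537.7, -7.9, 170.8]
tool_rot: [-3.141, 0.0, 1.589]
force: [0.6, -1.1, -1.1]
width: 85.7
gripper_force: 0.0
```

```bash
python3 car.py;python3 b.py; python3 -c "
from m import *
go(531.7,-7.7,-28,91.5)"
```

```text
red [ 565.2 -266.4]
bd [ 559.6 -369. ] [ 54.5 114.1] 89.8
bd [ 567.8 -168.2] [ 56.3 115. ] 86.8
(239, 176, 11, 15) [531.2  27.7] [55.6 39.4] 1.1
(235, 142, 13, 10) [683.4  48.3] [30.1 53. ] 34.9
S (231, 249, 43, 31) [655.1   4.7] [122.3  73.3] 81.7
S (238, 224, 38, 20) [538.2  -9.1] [ 66.7 117.9] 2.4
pos [538.1  -7.9 171.3] yaw 90.7 tilt [1.7998e+02 5.0000e-02] | tool shift cm [ 0.033 -0.637 19.932] turn z -0.8 F [-0.3 -0.1 -0. ] w 85.3 t 34.1833
```

>>> {"api": "move_arm", "payload": {"targets": "1 0 -0.6 0 0 0 -0.8; 1 0 0 4 0 0 0; 1 0 0 4 0 0 0; 1 0 0 4 0 0 0; 1 0 0 3 0 0 0"}}

```text
clock: 34.6
eef_pos: [531.0, -8.4, 19.5]
tool_rot: [-3.141, 0.002, 1.599]
force: [0.9, 0.4, 0.1]
width: 84.9
gripper_force: 0.0
```

>>> {"api": "move_arm", "payload": {"targets": "1 0 0 2 0 0 0; 1 0 0 1.3 0 0 0; 1 0 0 1 0 0 0; 1 0 0 0.6 0 0 0; 1 0 0 0 0 0 0"}}

```text
clock: 35.02
eef_pos: [532.8, -8.0, -27.4]
tool_rot: [3.14, 0.001, 1.6]
force: [-0.3, -0.4, -0.1]
width: 85.3
gripper_force: 0.0
```

>>> {"api": "move_arm", "payload": {"targets": "-1 0 0 0 0 0 0; -1 0 0 0 0 0 0; -1 0 0 0 0 0 0; -1 0 0 0 0 0 0; -1 0 0 0 0 0 0"}}

```text
clock: 35.43
eef_pos: [533.8, -8.0, -25.3]
tool_rot: [3.138, 0.002, 1.6]
force: [-1.2, -0.2, 8.0]
width: 57.3
gripper_force: 61.9
```

```bash
python3 -c "
from m import *
go(567,-110,165,91.5)
T=pickle.load(open('top0.pkl','rb')) 
T=grab('top')
cs,_=comps(T,(70,5,125),(115,60,255),(280,150,372,200),100)
for c in cs: print(mrect(T,c,133))
"
```

```text
pos [533.8  -8.  -25.3] yaw 91.66 tilt [1.7977e+02 9.0000e-02] | tool shift cm [-10.283   3.055 -19.025] turn z 0.16 F [-1.2 -0.2  8. ] w 57.3 t 35.4333
((564.7523803710938, -289.63836669921875), (147.1240234375, 248.8695526123047), 0.8701839447021484)
```

>>> {"api": "move_arm", "payload": {"targets": "-1 0 0 -1.5 0 0 0; -1 0 0 -4 0 0 0; -1 0 0 -4 0 0 0; -1 0 0 -4 0 0 0; -1 0 0 -4 0 0 0"}}

```text
clock: 35.9
eef_pos: [532.2, -7.8, 150.5]
tool_rot: [3.14, 0.001, 1.6]
force: [1.9, -0.7, -0.4]
width: 57.3
gripper_force: 64.3
```

>>> {"api": "move_arm", "payload": {"targets": "-1 -3.4 1 -2 0 0 0; -1 -3.4 1 0 0 0 0; -1 -3.5 1 0 0 0 0; -1 0 0 0 0 0 6.69; -1 0 0 0 0 0 6.69"}}

```text
clock: 36.32
eef_pos: [565.7, -113.7, 168.5]
tool_rot: [3.139, 0.001, 1.355]
force: [-0.7, 0.7, -0.3]
width: 57.2
gripper_force: 64.3
```

>>> {"api": "move_arm", "payload": {"targets": "-1 0 0 0 0 0 6.69; -1 0 0 0 0 0 6.69; -1 0 0 0 0 0 6.69; -1 0 0 0 0 0 6.69; -1 0 0 0 0 0 6.69"}}

```text
clock: 36.73
eef_pos: [565.5, -110.0, 169.0]
tool_rot: [3.139, -0.001, 0.777]
force: [-0.3, 0.7, -0.7]
width: 57.3
gripper_force: 64.3
```

>>> {"api": "move_arm", "payload": {"targets": "-1 0 0 0 0 0 6.69; -1 0 0 0 0 0 6.69; -1 0 0 0 0 0 6.69; -1 0 0 0 0 0 6.69; -1 0 0 0 0 0 6.69"}}

```text
clock: 37.15
eef_pos: [565.5, -109.8, 168.9]
tool_rot: [3.14, -0.002, 0.193]
force: [-0.5, -0.0, -0.6]
width: 57.0
gripper_force: 64.3
```

>>> {"api": "move_arm", "payload": {"targets": "-1 0 0 0 0 0 6.69; -1 0 0 0 0 0 6.69; -1 0 0 0 0 0 0; -1 0 0 0 0 0 0"}}

```text
clock: 37.48
eef_pos: [565.6, -109.7, 168.8]
tool_rot: [3.14, -0.003, -0.031]
force: [0.1, -0.3, -0.7]
width: 57.1
gripper_force: 64.3
```

```bash
python3 car.py; python3 -c "
from m import *
go(567.2,-169.5,170,-2)
"
```

```text
red [ 565.2 -266.4]
bd [ 559.6 -369. ] [ 54.5 114.1] 89.8
pos [ 565.6 -109.7  168.6] yaw -1.79 tilt [ 1.7994e+02 -1.3000e-01] | tool shift cm [ 0.37   5.97  -0.139] turn z 0.21 F [ 0.1  0.9 -0.1] w 57.3 t 37.5333
```

>>> {"api": "move_arm", "payload": {"targets": "-1 0.15 3 0 0 0 0; -1 0.15 2.97 0 0 0 0; -1 0 0 0 0 0 0; -1 0 0 1.5 0 0 0; -1 0 0 1.5 0 0 0"}}

```text
clock: 37.95
eef_pos: [567.2, -170.7, 138.6]
tool_rot: [3.14, -0.004, -0.034]
force: [-0.2, -0.0, -1.6]
width: 57.3
gripper_force: 64.3
```

>>> {"api": "move_arm", "payload": {"targets": "-1 0 0 1 0 0 0; -1 0 0 0.6 0 0 0; -1 0 0 0.5 0 0 0; -1 0 0 0 0 0 0; -1 0 0 0 0 0 0"}}

```text
clock: 38.37
eef_pos: [566.8, -169.6, 117.3]
tool_rot: [3.141, -0.002, -0.034]
force: [-0.0, -0.3, -0.4]
width: 57.0
gripper_force: 64.3
```

>>> {"api": "move_arm", "payload": {"targets": "-1 0 0 0.2 0 0 0; -1 0 0 0.1 0 0 0; -1 0 0 0 0 0 0"}}

```text
clock: 38.62
eef_pos: [566.7, -169.8, 114.3]
tool_rot: [3.14, -0.002, -0.035]
force: [-0.6, 0.2, -0.5]
width: 57.2
gripper_force: 64.3
```

>>> {"api": "move_arm", "payload": {"targets": "-1 0 0 0.1 0 0 0; -1 0 0 0.1 0 0 0; -1 0 0 0 0 0 0; -1 0 0 0 0 0 0"}}

```text
clock: 38.95
eef_pos: [566.5, -169.7, 112.1]
tool_rot: [3.141, -0.002, -0.035]
force: [0.4, -0.0, -0.0]
width: 57.0
gripper_force: 64.3
```

>>> {"api": "move_arm", "payload": {"targets": "0.65 0 0 0 0 0 0; 0.65 0 0 0 0 0 0; 0.65 0 0 0 0 0 0; 0.65 0 0 0 0 0 0; 0.65 0 0 0 0 0 0"}}

```text
clock: 39.37
eef_pos: [566.6, -169.8, 112.2]
tool_rot: [3.141, -0.002, -0.035]
force: [-0.4, -0.0, 0.2]
width: 70.3
gripper_force: 0.0
```

>>> {"api": "move_arm", "payload": {"targets": "0.65 0 0 -1 0 0 0; 0.65 0 0 -3 0 0 0; 0.65 0 0 -3.5 0 0 0; 0.65 0 0 -2 0 0 0; 0.65 0 0 0 0 0 0"}}

```text
clock: 39.78
eef_pos: [570.0, -169.9, 212.9]
tool_rot: [3.139, -0.011, -0.035]
force: [-0.1, -0.1, 0.9]
width: 70.6
gripper_force: 0.0
```

```bash
python3 car.py; python3 b.py;python3 -c "
from m import *
go(658,8.8,170,-2);go(658,8.8,-28,81.8)
"
```

```text
bd [ 545.  -165.8] [69.7 54.4] 0.3
bd [ 559.6 -369. ] [ 54.5 114.1] 89.8
(234, 142, 31, 20) [657.3   8.8] [118.2  64.6] 81.8
S (231, 249, 43, 30) [654.8   5. ] [122.   72.2] 82.0
pos [ 566.  -169.7  207.2] yaw -1.99 tilt [ 1.7993e+02 -7.0000e-02] | tool shift cm [  8.576 -18.159   3.716] turn z 0.01 F [-0.3  0.5 -0.5] w 70.6 t 39.9333
pos [ 566.  -169.7  207.2] yaw -1.99 tilt [ 1.7993e+02 -7.0000e-02] | tool shift cm [18.979  6.564 23.516] turn z -83.79 F [-0.3  0.5 -0.5] w 70.6 t 39.9333
```

>>> {"api": "move_arm", "payload": {"targets": "1 1.72 -3.63 0 0 0 0; 1 1.72 -3.63 0 0 0 0; 1 1.72 -3.63 0 0 0 0; 1 1.72 -3.63 0 0 0 0; 1 1.72 -3.63 0 0 0 0"}}

```text
clock: 40.35
eef_pos: [658.1, 10.2, 205.3]
tool_rot: [3.14, 0.002, -0.035]
force: [1.4, -0.0, 1.3]
width: 85.1
gripper_force: 0.0
```

>>> {"api": "move_arm", "payload": {"targets": "1 0 0 0 0 0 -6.98; 1 0 0 0 0 0 -6.98; 1 0 0 0 0 0 -6.98; 1 0 0 0 0 0 -6.98; 1 0 0 0 0 0 -6.98"}}

```text
clock: 40.77
eef_pos: [657.5, 8.8, 205.1]
tool_rot: [3.142, 0.002, 0.581]
force: [-0.1, -0.4, -0.0]
width: 85.7
gripper_force: 0.0
```

>>> {"api": "move_arm", "payload": {"targets": "1 0 0 0 0 0 -6.98; 1 0 0 0 0 0 -6.98; 1 0 0 0 0 0 -6.98; 1 0 0 0 0 0 -6.98; 1 0 0 0 0 0 -6.98"}}

```text
clock: 41.18
eef_pos: [657.5, 8.6, 205.2]
tool_rot: [-3.14, 0.002, 1.19]
force: [-0.5, -0.8, -0.8]
width: 85.5
gripper_force: 0.0
```

>>> {"api": "move_arm", "payload": {"targets": "1 0 0 0 0 0 -6.98; 1 0 0 0 0 0 -6.98; 1 0 0 0 0 0 0; 1 0 0 0 0 0 0"}}

```text
clock: 41.52
eef_pos: [657.8, 8.6, 205.5]
tool_rot: [-3.141, 0.001, 1.424]
force: [-0.2, 0.3, 0.5]
width: 85.4
gripper_force: 0.0
```

```bash
python3 car.py; python3 -c "
from m import *
go(658,8.8,-28,81.8)
S=grab('scene')
cs,_=comps(S,(3,80,50),(20,255,255),(225,180,290,285))
for c in cs: print(cv2.boundingRect(c))
T=pickle.load(open('top0.pkl','rb'))
cs,_=comps(T,(0,150,90),(8,255,255),(225,100,260,135),10)
for c in cs: r=mrect(T,c,115);print('can',r)
"
```

```text
red [ 565.2 -266.5]
bd [ 559.6 -369. ] [ 54.5 114.1] 89.8
bd [ 602.3 -181.8] [51.4 36.5] 0.3
pos [658.    8.6 205.9] yaw 81.59 tilt [-1.7998e+02  6.0000e-02] | tool shift cm [ 2.0000e-02 -1.0000e-03  2.3393e+01] turn z -0.21 F [-0.8 -0.3 -0.3] w 85.5 t 41.5667
(231, 249, 43, 30)
can ((775.0499877929688, 39.05308151245117), (49.71486282348633, 48.75438690185547), 0.9761176705360413)
```

>>> {"api": "move_arm", "payload": {"targets": "1 0 0 4 0 0 -0.2; 1 0 0 4 0 0 0; 1 0 0 4 0 0 0; 1 0 0 4 0 0 0; 1 0 0 3 0 0 0"}}

```text
clock: 42.03
eef_pos: [657.2, 8.0, 13.7]
tool_rot: [-3.14, 0.002, 1.429]
force: [1.3, -0.8, 0.2]
width: 85.4
gripper_force: 0.0
```

>>> {"api": "move_arm", "payload": {"targets": "1 0 0 2 0 0 0; 1 0 0 1 0 0 0; 1 0 0 1 0 0 0; 1 0 0 0.3 0 0 0; 1 0 0 0 0 0 0"}}

```text
clock: 42.45
eef_pos: [659.4, 8.7, -25.6]
tool_rot: [3.139, 0.001, 1.43]
force: [-0.1, 0.5, -0.1]
width: 85.6
gripper_force: 0.0
```

>>> {"api": "move_arm", "payload": {"targets": "-1 0 0 0 0 0 0; -1 0 0 0 0 0 0; -1 0 0 0 0 0 0; -1 0 0 0 0 0 0; -1 0 0 0 0 0 0"}}

```text
clock: 42.87
eef_pos: [656.3, 9.4, -22.4]
tool_rot: [-3.139, 0.003, 1.431]
force: [-11.7, 0.1, 21.1]
width: 58.5
gripper_force: 67.2
```

```bash
python3 -c "
from m import *
go(430,-150,170,81.8)"
```

```text
pos [656.3   9.4 -22.4] yaw 81.98 tilt [-1.7987e+02  1.5000e-01] | tool shift cm [-19.    -20.123 -19.245] turn z 0.18 F [-11.7   0.1  21.1] w 58.5 t 42.8667
```

>>> {"api": "move_arm", "payload": {"targets": "-1 0 0 -0.5 0 0 0; -1 0 0 -1 0 0 0; -1 0 0 -1.5 0 0 0; -1 0 0 0 0 0 0; -1 0 0 0 0 0 0"}}

```text
clock: 43.28
eef_pos: [660.6, 8.6, 5.9]
tool_rot: [3.136, -0.0, 1.43]
force: [-0.6, 0.4, -0.3]
width: 58.3
gripper_force: 64.2
```

```bash
python3 -c "
from m import *
go(430,-150,170,81.8)
S=grab('scene');save(S,'f4.png',(200,170,310,290),5)"
```

```text
pos [660.6   8.6   5.9] yaw 81.94 tilt [179.7  -0. ] | tool shift cm [-18.988 -20.564 -16.41 ] turn z 0.14 F [-0.6  0.4 -0.3] w 58.3 t 43.2833
```

View pics/f4.png

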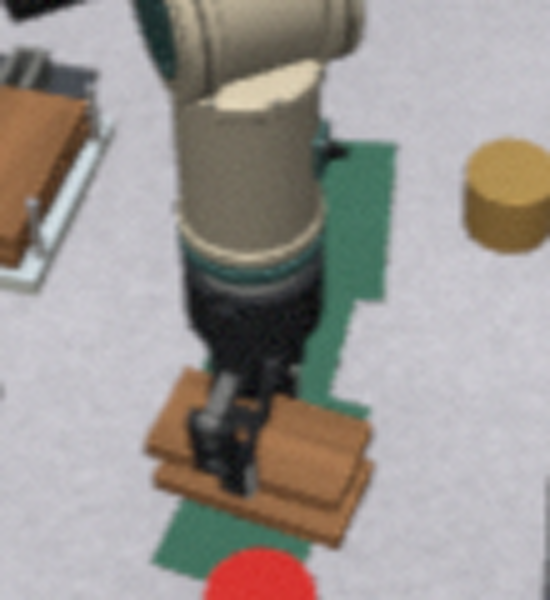

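The picture shows the far pile was in fact two boards: one is in the fingers at (260,430), the other below it at (260,500). So there are five boards. The order becomes B for this one, then the fifth into A.

>>> {"api": "move_arm", "payload": {"targets": "-1 0 0 -4 0 0 0; -1 0 0 -4 0 0 0; -1 0 0 -4 0 0 0; -1 0 0 -4 0 0 0; -1 0 0 0 0 0 0"}}

```text
clock: 43.75
eef_pos: [663.6, 10.6, 172.3]
tool_rot: [3.127, -0.003, 1.43]
force: [1.3, 1.8, -0.3]
width: 58.5
gripper_force: 65.0
```

>>> {"api": "move_arm", "payload": {"targets": "-1 -2.71 -2.94 0 0 0 0; -1 -2.71 -2.94 0 0 0 0; -1 -2.71 -2.94 0 0 0 0; -1 -2.71 -2.94 0 0 0 0; -1 -2.71 -2.94 0 0 0 0"}}

```text
clock: 44.17
eef_pos: [492.2, -105.8, 163.2]
tool_rot: [3.141, 0.001, 1.431]
force: [-0.4, -1.1, 0.2]
width: 58.1
gripper_force: 65.0
```

>>> {"api": "move_arm", "payload": {"targets": "-1 -2.71 -2.94 0 0 0 0; -1 -2.71 -2.94 0 0 0 0; -1 -3.54 0.67 0 0 0 0; -1 -3.54 0.67 0 0 0 0; -1 -3.54 0.67 0 0 0 0"}}

```text
clock: 44.58
eef_pos: [432.5, -260.1, 163.8]
tool_rot: [3.14, 0.001, 1.431]
force: [0.8, 0.3, 0.3]
width: 58.6
gripper_force: 65.0
```

>>> {"api": "move_arm", "payload": {"targets": "-1 -3.54 0.67 0 0 0 0; -1 -3.54 0.67 0 0 0 0; -1 -3.54 0.67 0 0 0 0; -1 0 0 0 0 0 7; -1 0 0 0 0 0 7"}}

```text
clock: 45.0
eef_pos: [437.4, -369.2, 162.5]
tool_rot: [3.141, -0.0, 1.175]
force: [0.3, 0.8, -0.3]
width: 58.7
gripper_force: 65.0
```

>>> {"api": "move_arm", "payload": {"targets": "-1 0 0 0 0 0 7; -1 0 0 0 0 0 7; -1 0 0 0 0 0 7; -1 0 0 0 0 0 7; -1 0 0 0 0 0 7"}}

```text
clock: 45.42
eef_pos: [438.3, -366.2, 163.4]
tool_rot: [3.141, -0.001, 0.569]
force: [0.7, 0.5, -0.6]
width: 58.4
gripper_force: 65.0
```

>>> {"api": "move_arm", "payload": {"targets": "-1 0 0 0 0 0 7; -1 0 0 0 0 0 7; -1 0 0 0 0 0 7; -1 0 0 0 0 0 7; -1 0 0 0 0 0 7"}}

```text
clock: 45.83
eef_pos: [438.3, -366.1, 163.4]
tool_rot: [3.141, -0.001, -0.041]
force: [0.6, 0.5, -0.9]
width: 58.6
gripper_force: 65.0
```

```bash
python3 car.py; python3 b.py; python3 -c "
from m import *
go(560.5,-368.5,170,-2)"
```

```text
red [ 565.2 -266.4]
bd [ 543.4 -372.2] [153.1  73.6] 10.2
bd [ 568.8 -169.5] [ 58.4 119.2] 88.0
(235, 143, 30, 19) [654.5   8.3] [116.4  58.7] 81.3
S (231, 251, 43, 28) [658.7   6.9] [118.8  65.5] 80.6
pos [ 438.4 -366.1  163.6] yaw -1.84 tilt [ 1.7995e+02 -5.0000e-02] | tool shift cm [12.207 -0.186 -0.636] turn z 0.16 F [ 0.4  0.4 -1.1] w 58.3 t 45.9833
```

>>> {"api": "move_arm", "payload": {"targets": "-1 3 0 -0.3 0 0 0; -1 3 0 0 0 0 0; -1 3.1 0 0 0 0 0; -1 3.1 -0.1 0 0 0 0; -1 0 0 0 0 0 0"}}

```text
clock: 46.4
eef_pos: [567.5, -367.0, 166.8]
tool_rot: [-3.14, -0.008, -0.028]
force: [0.0, 1.1, -0.9]
width: 58.1
gripper_force: 65.0
```

>>> {"api": "move_arm", "payload": {"targets": "-1 0 0 1.5 0 0 0; -1 0 0 1.5 0 0 0; -1 0 0 1 0 0 0; -1 0 0 0 0 0 0; -1 0 0 0 0 0 0"}}

```text
clock: 46.82
eef_pos: [560.0, -369.6, 126.7]
tool_rot: [3.142, -0.0, -0.034]
force: [-0.7, -0.2, -0.1]
width: 58.8
gripper_force: 65.0
```

>>> {"api": "move_arm", "payload": {"targets": "-1 0 0 0.5 0 0 0; -1 0 0 0.4 0 0 0; -1 0 0 0.3 0 0 0; -1 0 0 0 0 0 0"}}

```text
clock: 47.15
eef_pos: [560.3, -369.6, 114.9]
tool_rot: [3.141, -0.001, -0.035]
force: [-0.5, 1.3, -1.0]
width: 58.5
gripper_force: 65.0
```

```bash
python3 -c "
from m import *
go(560.5,-369.5,100,-2)"
```

```text
pos [ 560.3 -369.6  114.9] yaw -2.02 tilt [ 1.7996e+02 -5.0000e-02] | tool shift cm [ 0.025 -0.01   1.49 ] turn z -0.02 F [-0.5  1.3 -1. ] w 58.5 t 47.15
```

>>> {"api": "move_arm", "payload": {"targets": "-1 0 0 0.3 0 0 0; -1 0 0 0.3 0 0 0; -1 0 0 0 0 0 0"}}

```text
clock: 47.4
eef_pos: [560.3, -369.5, 108.7]
tool_rot: [3.141, -0.001, -0.035]
force: [0.7, -1.2, -0.6]
width: 58.6
gripper_force: 65.0
```

>>> {"api": "move_arm", "payload": {"targets": "-1 0 0 0.2 0 0 0; -1 0 0 0.2 0 0 0; -1 0 0 0 0 0 0; -1 0 0 0 0 0 0"}}

```text
clock: 47.73
eef_pos: [560.6, -369.6, 105.2]
tool_rot: [3.141, -0.001, -0.035]
force: [0.1, 0.4, -1.2]
width: 58.6
gripper_force: 65.0
```

>>> {"api": "move_arm", "payload": {"targets": "-1 0 0 0.1 0 0 0; -1 0 0 0.1 0 0 0; -1 0 0 0 0 0 0; -1 0 0 0 0 0 0"}}

```text
clock: 48.07
eef_pos: [560.6, -369.7, 103.3]
tool_rot: [3.141, -0.002, -0.035]
force: [0.6, 0.4, -0.5]
width: 58.4
gripper_force: 65.0
```

>>> {"api": "move_arm", "payload": {"targets": "-1 0 0 0.1 0 0 0; -1 0 0 0.1 0 0 0; -1 0 0 0 0 0 0; -1 0 0 0 0 0 0"}}

```text
clock: 48.4
eef_pos: [560.7, -369.7, 101.3]
tool_rot: [3.141, -0.002, -0.035]
force: [0.2, 1.1, -0.6]
width: 58.8
gripper_force: 65.0
```

>>> {"api": "move_arm", "payload": {"targets": "0.65 0 0 0 0 0 0; 0.65 0 0 0 0 0 0; 0.65 0 0 0 0 0 0; 0.65 0 0 0 0 0 0; 0.65 0 0 0 0 0 0"}}

```text
clock: 48.82
eef_pos: [560.7, -369.7, 101.4]
tool_rot: [3.141, -0.002, -0.035]
force: [-0.8, 0.3, 0.1]
width: 70.0
gripper_force: 0.0
```

>>> {"api": "move_arm", "payload": {"targets": "0.65 0 0 -1 0 0 0; 0.65 0 0 -3 0 0 0; 0.65 0 0 -3.5 0 0 0; 0.65 0 0 0 0 0 0; 0.65 0 0 0 0 0 0"}}

```text
clock: 49.23
eef_pos: [562.5, -370.4, 179.9]
tool_rot: [3.138, -0.007, -0.035]
force: [0.3, 0.2, -0.0]
width: 70.1
gripper_force: 0.0
```

>>> {"api": "move_arm", "payload": {"targets": "1 -3.2 0 0 0 0 0; 1 -3.2 0 0 0 0 0; 1 -3.2 0 0 0 0 0; 1 -3.2 0 0 0 0 0; 1 0 -3.9 0 0 0 0"}}

```text
clock: 49.65
eef_pos: [423.4, -335.7, 174.5]
tool_rot: [3.135, 0.007, -0.053]
force: [0.1, -0.9, -0.8]
width: 85.7
gripper_force: 0.0
```

>>> {"api": "move_arm", "payload": {"targets": "1 0 -3.9 0 0 0 0; 1 0 -3.9 0 0 0 0; 1 0 -3.9 0 0 0 0; 1 0 -3.9 0 0 0 0; 1 0 -3.9 0 0 0 0"}}

```text
clock: 50.07
eef_pos: [439.9, -129.6, 175.6]
tool_rot: [3.141, -0.001, -0.036]
force: [1.2, 0.2, 0.4]
width: 85.5
gripper_force: 0.0
```

```bash
python3 car.py; python3 b.py; python3 -c "
from m import *
go(655.5,8.3,170,-2)"
```

```text
red [ 565.2 -266.5]
bd [ 561.3 -372.7] [ 61.8 117.5] 89.8
bd [ 575.9 -169.7] [ 57.9 105.1] 87.6
(235, 143, 30, 19) [654.4   8.5] [116.6  59. ] 80.8
S (231, 251, 43, 28) [658.7   6.9] [118.8  65.5] 80.6
pos [ 440.7 -127.7  175.9] yaw -1.61 tilt [ 1.8e+02 -6.0e-02] | tool shift cm [ 20.991 -14.341   0.591] turn z 0.39 F [-0.5 -1.6  0.1] w 85.8 t 50.2167
```

>>> {"api": "move_arm", "payload": {"targets": "1 3 -2.05 0 0 0 0; 1 3 -2.05 0 0 0 0; 1 3 -2.05 0 0 0 0; 1 3 -2.05 0 0 0 0; 1 3 -2.05 0 0 0 0"}}

```text
clock: 50.63
eef_pos: [595.4, -35.2, 175.4]
tool_rot: [3.139, -0.0, -0.038]
force: [0.2, -1.0, -0.5]
width: 85.5
gripper_force: 0.0
```

>>> {"api": "move_arm", "payload": {"targets": "1 3 -2.05 0 0 0 0; 1 3 -2.05 0 0 0 0; 1 0 0 0 0 0 -6.88; 1 0 0 0 0 0 -6.88; 1 0 0 0 0 0 -6.88"}}

```text
clock: 51.05
eef_pos: [655.9, 3.5, 174.8]
tool_rot: [3.14, 0.001, 0.33]
force: [-0.2, 0.3, 0.2]
width: 85.3
gripper_force: 0.0
```

>>> {"api": "move_arm", "payload": {"targets": "1 0 0 0 0 0 -6.88; 1 0 0 0 0 0 -6.88; 1 0 0 0 0 0 -6.88; 1 0 0 0 0 0 -6.88; 1 0 0 0 0 0 -6.88"}}

```text
clock: 51.47
eef_pos: [655.6, 2.4, 175.2]
tool_rot: [3.14, 0.002, 0.929]
force: [0.2, -0.1, -0.5]
width: 85.2
gripper_force: 0.0
```

>>> {"api": "move_arm", "payload": {"targets": "1 0 0 0 0 0 -6.88; 1 0 0 0 0 0 -6.88; 1 0 0 0 0 0 -6.88; 1 0 0 0 0 0 -6.88; 1 0 0 0 0 0 0"}}

```text
clock: 51.88
eef_pos: [655.5, 2.4, 174.9]
tool_rot: [-3.142, 0.001, 1.406]
force: [0.9, 0.5, -0.3]
width: 85.5
gripper_force: 0.0
```

>>> {"api": "move_arm", "payload": {"targets": "1 0 0 4 0 0 0; 1 0 0 4 0 0 0; 1 0 0 4 0 0 0; 1 0 0 3 0 0 0; 1 0 0 0 0 0 0"}}

```text
clock: 52.3
eef_pos: [650.6, 1.6, 18.8]
tool_rot: [-3.131, 0.006, 1.402]
force: [-1.1, -0.4, -0.9]
width: 85.2
gripper_force: 0.0
```

```bash
python3 -c "
from m import *
go(655.5,8.5,-28,80.9)"
```

```text
pos [650.6   1.6  18.8] yaw 80.3 tilt [-179.42    0.32] | tool shift cm [0.759 0.379 4.684] turn z -0.6 F [-1.1 -0.4 -0.9] w 85.2 t 52.3
```

>>> {"api": "move_arm", "payload": {"targets": "1 0.6 0 1 0 0 -0.3; 1 0 0 1.8 0 0 0; 1 0 0 1.5 0 0 0; 1 0 0 0.9 0 0 0; 1 0 0 0 0 0 0"}}

```text
clock: 52.72
eef_pos: [656.4, 10.0, -27.0]
tool_rot: [3.142, 0.002, 1.41]
force: [-0.1, -0.4, -0.1]
width: 85.3
gripper_force: 0.0
```

>>> {"api": "move_arm", "payload": {"targets": "1 0 0 0 0 0 0; -1 0 0 0 0 0 0; -1 0 0 0 0 0 0; -1 0 0 0 0 0 0; -1 0 0 0 0 0 0"}}

```text
clock: 53.13
eef_pos: [658.0, 10.6, -23.9]
tool_rot: [3.138, 0.001, 1.41]
force: [-2.0, -1.6, 7.7]
width: 56.6
gripper_force: 61.9
```

>>> {"api": "move_arm", "payload": {"targets": "-1 0 0 0 0 0 0; -1 0 0 0 0 0 0; -1 0 0 -1 0 0 0; -1 0 0 -3 0 0 0; -1 0 0 -4 0 0 0"}}

```text
clock: 53.55
eef_pos: [654.5, 9.9, 52.8]
tool_rot: [-3.138, 0.002, 1.411]
force: [1.3, -0.6, -0.5]
width: 56.3
gripper_force: 63.8
```

>>> {"api": "move_arm", "payload": {"targets": "-1 0 0 -4 0 0 0; -1 0 0 -4 0 0 0; -1 0 0 -4 0 0 0; -1 0 0 0 0 0 0; -1 0 0 0 0 0 0"}}

```text
clock: 53.97
eef_pos: [658.7, 11.2, 178.1]
tool_rot: [3.133, -0.001, 1.411]
force: [0.2, -0.5, -0.4]
width: 56.4
gripper_force: 63.8
```

```bash
python3 car.py; python3 b.py; python3 -c "
from m import *
go(567,-100,180,80.9)"
```

```text
red [ 565.2 -266.4]
bd [ 561.3 -372.7] [ 61.8 117.6] 89.8
bd [ 607.4 -180.5] [38.9 41.1] 80.9
(232, 135, 11, 14) [696.6  58.5] [52.5 39.8] 1.0
S (248, 211, 27, 25) [492.3 -13. ] [90.1 88.1] 79.4
S (225, 209, 22, 21) [504.3 -98.8] [104.4  48.7] 39.1
pos [655.8  10.  173. ] yaw 80.83 tilt [-1.7998e+02  1.1000e-01] | tool shift cm [-12.27   -7.028  -0.697] turn z -0.07 F [ 0.1 -0.7 -0.9] w 56.6 t 54.1167
```

>>> {"api": "move_arm", "payload": {"targets": "-1 -3.07 -1.76 -0.2 0 0 0; -1 -3.07 -1.76 -0.2 0 0 0; -1 -3.07 -1.76 -0.2 0 0 0; -1 -3.07 -1.76 0 0 0 0; -1 0 0 0 0 0 6.9"}}

```text
clock: 54.53
eef_pos: [561.1, -108.7, 177.0]
tool_rot: [-3.135, 0.009, 1.28]
force: [-0.9, -1.6, -1.9]
width: 56.5
gripper_force: 63.8
```

>>> {"api": "move_arm", "payload": {"targets": "-1 0 0 0 0 0 6.9; -1 0 0 0 0 0 6.9; -1 0 0 0 0 0 6.9; -1 0 0 0 0 0 6.9; -1 0 0 0 0 0 6.9"}}

```text
clock: 54.95
eef_pos: [566.5, -99.4, 178.4]
tool_rot: [-3.141, 0.002, 0.682]
force: [0.2, 0.2, -1.3]
width: 56.3
gripper_force: 63.9
```

>>> {"api": "move_arm", "payload": {"targets": "-1 0 0 0 0 0 6.9; -1 0 0 0 0 0 6.9; -1 0 0 0 0 0 6.9; -1 0 0 0 0 0 6.9; -1 0 0 0 0 0 6.9"}}

```text
clock: 55.37
eef_pos: [566.5, -99.3, 178.4]
tool_rot: [3.141, 0.002, 0.08]
force: [0.5, -0.8, -1.0]
width: 56.4
gripper_force: 63.9
```

>>> {"api": "move_arm", "payload": {"targets": "-1 0 0 0 0 0 6.9; -1 0 0 0 0 0 0; -1 0 0 0 0 0 0"}}

```text
clock: 55.62
eef_pos: [566.9, -99.2, 178.9]
tool_rot: [3.141, 0.001, -0.031]
force: [-0.2, 0.3, -0.9]
width: 56.4
gripper_force: 63.8
```

```bash
python3 -c "
from m import *
go(567,-169.5,130,-2)"
```

```text
pos [566.9 -99.2 178.9] yaw -1.76 tilt [1.7994e+02 4.0000e-02] | tool shift cm [0.254 7.025 4.89 ] turn z 0.24 F [-0.2  0.3 -0.9] w 56.4 t 55.6167
```

>>> {"api": "move_arm", "payload": {"targets": "-1 0.1 3.5 0 0 0 0.2; -1 0.1 3.5 0 0 0 0; -1 0 0 0 0 0 0; -1 0 0 2 0 0 0; -1 0 0 1.5 0 0 0"}}

```text
clock: 56.03
eef_pos: [567.0, -170.4, 144.2]
tool_rot: [3.141, -0.002, -0.037]
force: [0.3, 0.8, -0.5]
width: 56.4
gripper_force: 63.9
```

>>> {"api": "move_arm", "payload": {"targets": "-1 0 0 1 0 0 0; -1 0 0 0.3 0 0 0; -1 0 0 0 0 0 0; -1 0 0 0 0 0 0"}}

```text
clock: 56.37
eef_pos: [567.6, -169.2, 132.3]
tool_rot: [3.141, -0.002, -0.037]
force: [0.9, -0.1, -0.6]
width: 56.4
gripper_force: 63.9
```

>>> {"api": "move_arm", "payload": {"targets": "-1 0 0 0.2 0 0 0; -1 0 0 0.1 0 0 0; -1 0 0 0 0 0 0; -1 0 0 0 0 0 0"}}

```text
clock: 56.7
eef_pos: [567.5, -169.5, 129.5]
tool_rot: [3.14, -0.002, -0.038]
force: [-0.1, -0.4, -0.4]
width: 56.4
gripper_force: 63.9
```

>>> {"api": "move_arm", "payload": {"targets": "-1 0 0 0.15 0 0 0; -1 0 0 0.15 0 0 0; -1 0 0 0 0 0 0; -1 0 0 0 0 0 0"}}

```text
clock: 57.03
eef_pos: [567.8, -170.1, 126.6]
tool_rot: [3.14, -0.003, -0.038]
force: [-0.4, -1.4, 3.3]
width: 56.4
gripper_force: 64.8
```

>>> {"api": "move_arm", "payload": {"targets": "0.65 0 0 0 0 0 0; 0.65 0 0 0 0 0 0; 0.65 0 0 0 0 0 0; 0.65 0 0 0 0 0 0; 0.65 0 0 0 0 0 0"}}

```text
clock: 57.45
eef_pos: [567.2, -169.1, 126.0]
tool_rot: [3.141, -0.001, -0.038]
force: [0.5, 0.4, -0.3]
width: 70.4
gripper_force: 0.0
```

>>> {"api": "move_arm", "payload": {"targets": "0.65 0 0 -1 0 0 0; 0.65 0 0 -3 0 0 0; 0.65 0 0 -4 0 0 0; 0.65 0 0 -4 0 0 0; 0.65 0 0 -4 0 0 0"}}

```text
clock: 57.87
eef_pos: [566.7, -168.8, 288.7]
tool_rot: [3.141, -0.002, -0.037]
force: [1.1, -0.5, -0.1]
width: 70.2
gripper_force: 0.0
```

>>> {"api": "move_arm", "payload": {"targets": "0.65 0 -4 0 0 0 0; 0.65 0 -4 0 0 0 0; 0.65 0 -4 0 0 0 0; 0.65 0 0 0 0 0 0; 0.65 0 0 0 0 0 0"}}

```text
clock: 58.28
eef_pos: [571.7, -45.6, 287.2]
tool_rot: [-3.141, -0.003, -0.031]
force: [-0.4, -1.0, 0.0]
width: 70.8
gripper_force: 0.0
```

```bash
python3 car.py; python3 -c "
from m import *
go(564,-266.4,300,-2)
S=grab('scene');T=grab('top')
a=cv2.resize(S['color'][150:240,110:230,::-1],None,fx=5,fy=5,interpolation=cv2.INTER_CUBIC)
cv2.imwrite('pics/c5.png',a)
cs,_=comps(S,(0,150,90),(8,255,255),(150,145,180,185),10)
cr,_=comps(T,(0,150,90),(8,255,255),(310,155,350,185),10)
print([cv2.boundingRect(c) for c in cs], [np.round(proj(S,(565.2+a,-266.4+b,z)),1) for a,b in((-12,-12),(12,12),(12,-12),(-12,12)) for z in (235,275)])
"
```

```text
red [ 565.2 -266.4]
bd [ 561.3 -372.7] [ 61.8 117.5] 89.8
bd [ 569.4 -178.4] [117.4  43.7] 0.4
pos [571.6 -48.5 286.7] yaw -2.03 tilt [ 1.7992e+02 -1.3000e-01] | tool shift cm [ 3.0000e-03  2.1803e+01 -1.3260e+00] turn z -0.03 F [ 0.1 -0.1 -0.8] w 70.2 t 58.3333
[(158, 163, 9, 16)] [array([164.3, 172.5]), array([161.5, 161.7]), array([168.5, 179. ]), array([165.9, 168.1]), array([160.7, 177.8]), array([157.9, 167. ]), array([171.9, 173.7]), array([169.4, 162.9])]
```

View pics/c5.png

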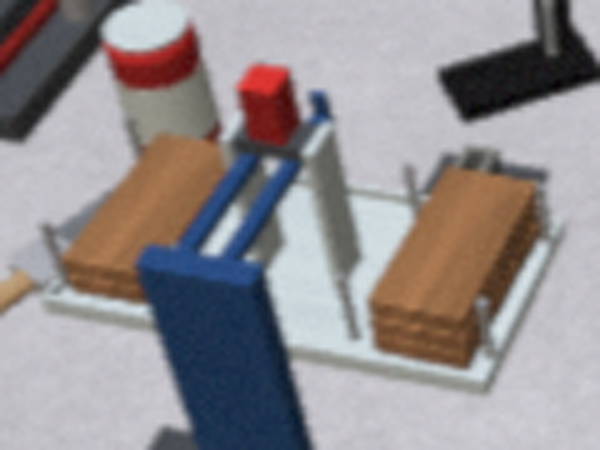

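All five boards lie flat, three in bay A (455,270) and two in bay B (150,215), and the carrier is level on the blue stand. Now I'll grip the red block.

>>> {"api": "move_arm", "payload": {"targets": "1 0 3.63 0 0 0 0; 1 0 3.63 0 0 0 0; 1 0 3.63 0 0 0 0; 1 0 3.63 0 0 0 0; 1 0 3.63 0 0 0 0"}}

```text
clock: 58.85
eef_pos: [563.6, -234.5, 286.2]
tool_rot: [3.14, -0.001, -0.041]
force: [1.0, -0.3, 1.0]
width: 85.6
gripper_force: 0.0
```

>>> {"api": "move_arm", "payload": {"targets": "1 0.1 3.63 0 0 0 0; 1 0 0 0 0 0 0; 1 0 0 2 0 0 0; 1 0 0 0 0 0 0; 1 0 0 0 0 0 0"}}

```text
clock: 59.27
eef_pos: [563.0, -267.9, 265.3]
tool_rot: [3.141, 0.001, -0.04]
force: [-0.2, 0.5, -0.2]
width: 85.8
gripper_force: 0.0
```

```bash
python3 car.py; python3 -c "
from m import *
go(564.8,-266.4,207,-2)
S=grab('scene');hsv=cv2.cvtColor(S['color'],cv2.COLOR_RGB2HSV)
print('plate top pred',[np.round(proj(S,(375+dx,236.6-dx*.09,z)),1) for dx in(-30,0,30) for z in(64,120)])
cs,_=comps(S,(4,130,80),(17,255,255),(320,150,370,240),8)
print([cv2.boundingRect(c) for c in cs])
u,v=map(int,proj(S,(375,236.6,100)));print(hsv[v-14:v+10:2,u-4:u+6,0])
"
```

```text
bd [ 568.8 -170.7] [ 58.8 120.5] 86.7
pos [ 563.9 -267.5  266.3] yaw -2.21 tilt [ 1.7996e+02 -5.0000e-02] | tool shift cm [ 0.083 -0.108  5.927] turn z -0.21 F [-0.3  0.5  0.8] w 85.4 t 59.3167
plate top pred [array([340.9, 193.7]), array([343.2, 181.3]), array([339.4, 199.6]), array([341.8, 187.2]), array([337.9, 205.7]), array([340.2, 193.3])]
[(336, 182, 8, 26)]
[[132 130 120 120 129 126 126 126 128 125]
 [137 129 130 124 128 129 130 120 132 133]
 [129 129 131 124 137 176   8   7 174 144]
 [133 133 124 124 167  14  16  15  11   4]
 [120 128 120 145   8  12  15  14   8 144]
 [130 129 132 167  11  15  15  12 176 125]
 [125 125 160   9  13  15  15  12 162 130]
 [ 19  16   5  12  15  15  13   7 129 120]
 [ 19  20  16  13  14  16  17  17  20  17]
 [ 21  21  17  12  11  14  20  21  21  19]
 [ 21  20  16  12  12  16  20  21  21  19]
 [ 21  18  12  11  13  19  21  21  19 173]]
```

The plate's top edge is where a fully home plate should be (row 182, predicted 181). Descending on the block.

>>> {"api": "move_arm", "payload": {"targets": "1 0.1 -0.1 2 0 0 0; 1 0 0 2 0 0 0; 1 0 0 1 0 0 0; 1 0 0 0.5 0 0 0; 1 0 0 0.3 0 0 0"}}

```text
clock: 59.78
eef_pos: [565.7, -266.0, 208.2]
tool_rot: [3.141, -0.002, -0.038]
force: [-0.8, 0.3, 0.6]
width: 85.7
gripper_force: 0.0
```

>>> {"api": "move_arm", "payload": {"targets": "1 0 0 0 0 0 0; 1 0 0 0 0 0 0; -1 0 0 0 0 0 0; -1 0 0 0 0 0 0; -1 0 0 0 0 0 0"}}

```text
clock: 60.2
eef_pos: [565.8, -266.3, 208.8]
tool_rot: [3.14, -0.003, -0.038]
force: [-0.4, 0.1, 0.2]
width: 51.6
gripper_force: 0.0
```

>>> {"api": "move_arm", "payload": {"targets": "-1 0 0 0 0 0 0; -1 0 0 0 0 0 0; -1 0 0 0 0 0 0; -1 0 0 0 0 0 0; -1 0 0 0 0 0 0"}}

```text
clock: 60.62
eef_pos: [565.6, -267.4, 208.8]
tool_rot: [3.139, -0.002, -0.039]
force: [-1.2, -3.0, 5.4]
width: 23.3
gripper_force: 61.0
```

>>> {"api": "move_arm", "payload": {"targets": "-1 0 0 -0.3 0 0 0; -1 0 0 -0.5 0 0 0; -1 0 0 -0.7 0 0 0; -1 0 0 -0.7 0 0 0; -1 0 0 -0.5 0 0 0"}}

```text
clock: 61.03
eef_pos: [565.6, -265.6, 235.7]
tool_rot: [3.141, -0.002, -0.037]
force: [0.2, -0.6, -6.4]
width: 23.3
gripper_force: 59.6
```

>>> {"api": "move_arm", "payload": {"targets": "-1 0 0 -0.2 0 0 0; -1 0 0 0 0 0 0; -1 0 0 0 0 0 0; -1 0 0 0 0 0 0"}}

```text
clock: 61.37
eef_pos: [565.1, -266.0, 236.9]
tool_rot: [3.141, -0.001, -0.038]
force: [0.6, 0.7, -7.2]
width: 23.5
gripper_force: 59.5
```

```bash
python3 car.py; python3 -c "
from m import *
go(410,-268,240,-2)"
```

```text
bd [ 573.1 -171.8] [ 59.8 122.5] 86.1
pos [ 565.1 -266.   236.8] yaw -2.17 tilt [ 1.7996e+02 -4.0000e-02] | tool shift cm [-15.496   0.74   -0.32 ] turn z -0.17 F [-0.  -0.9 -7.4] w 23.1 t 61.4167
```

>>> {"api": "move_arm", "payload": {"targets": "-1 -0.4 0.02 0 0 0 0; -1 -0.9 0.04 0 0 0 0; -1 -1.4 0.05 0 0 0 0; -1 -1.8 0.07 0 0 0 0; -1 -1.8 0.07 0 0 0 0"}}

```text
clock: 61.83
eef_pos: [500.8, -266.1, 236.9]
tool_rot: [3.141, -0.001, -0.038]
force: [-0.6, -0.3, -6.6]
width: 23.1
gripper_force: 59.6
```

>>> {"api": "move_arm", "payload": {"targets": "-1 -1.8 0.07 0 0 0 0; -1 -1.8 0.07 0 0 0 0; -1 -1.8 0.07 0 0 0 0; -1 -1.6 0.06 0 0 0 0; -1 -1.2 0.05 0 0 0 0"}}

```text
clock: 62.25
eef_pos: [417.4, -266.3, 237.0]
tool_rot: [3.14, 0.0, -0.039]
force: [0.5, -1.0, -7.0]
width: 23.1
gripper_force: 59.6
```

>>> {"api": "move_arm", "payload": {"targets": "-1 -0.7 0 0 0 0 0; -1 -0.3 0 0 0 0 0; -1 0 0 0 0 0 0; -1 0 0 0 0 0 0"}}

```text
clock: 62.58
eef_pos: [411.5, -266.0, 237.3]
tool_rot: [3.14, -0.003, -0.038]
force: [1.3, 0.2, -7.2]
width: 23.0
gripper_force: 59.5
```

```bash
python3 -c "
from m import *
go(410,-268,240,-2)
# yellow stand geometry (first picture)
T=pickle.load(open('top0.pkl','rb')); hsv=cv2.cvtColor(T['color'],cv2.COLOR_RGB2HSV).astype(int)
w=np.where((abs(hsv[:,:,0]-25)<8)&(hsv[:,:,1]>110),hsv[:,:,2],0).astype(float)
pr=[]
for v in range(148,176,1):
  row=w[v,163:180]; row=np.where(row>110,row-110,0); pr.append((v,np.sum(row*np.arange(163,180))/row.sum(), np.round(row).astype(int)))
for p in pr[::9]: print(p)
P=np.array([onz(T,u,v,225)[:2] for v,u,_ in pr]); k=np.polyfit(P[:,0],P[:,1],1); print('midline y=',k,np.degrees(np.arctan(k[0])),'std',np.std(P[:,1]-np.polyval(k,P[:,0])), np.polyval(k,548))
d=(hsv[:,:,2]<85)&(hsv[:,:,2]>35)
for v in (145,152,158): 
  u=np.where(hsv[v,140:225,2]<95)[0]+140; print('foot',v,u.min(),u.max(),onz(T,u.min()-.5,v,12)[:2],onz(T,u.max()+.5,v,12)[:2])
for u0 in (160,186,196,203):
  v=np.where(hsv[125:180,u0,2]<90)[0]+125; print('footcol',u0,v.min(),v.max(),onz(T,u0,v.min()-.5,12)[:2],onz(T,u0,v.max()+.5,12)[:2])
"
```

```text
pos [ 411.5 -266.   237.3] yaw -2.15 tilt [179.93  -0.2 ] | tool shift cm [-0.14   0.207 -0.273] turn z -0.15 F [ 1.3  0.2 -7.2] w 23.0 t 62.5833
(148, np.float64(170.0897435897436), array([ 0,  0,  0, 32, 38, 17,  0,  0,  0,  0, 11, 33, 25,  0,  0,  0,  0]))
(157, np.float64(171.29496402877697), array([ 0,  0,  0,  7, 33, 26,  0,  0,  0,  0,  0, 22, 35, 16,  0,  0,  0]))
(166, np.float64(170.92307692307693), array([ 0,  0,  0,  0, 37, 39, 25,  0,  0,  0,  0,  0, 38, 30,  0,  0,  0]))
(175, np.float64(172.0597014925373), array([ 0,  0,  0,  0, 32, 37, 29,  0,  0,  0,  0,  0, 35, 38, 30,  0,  0]))
midline y= [8.54947388e-02 2.23645726e+02] 4.886604855377134 std 1.0802642526873514 270.4968425730472
foot 145 156 206 [678.57761199 383.9276246 ] [681.6486322  180.16964652]
foot 152 157 206 [650.37512501 378.91072661] [653.40475128 179.44535893]
foot 158 157 207 [626.21591774 378.04023918] [629.32248448 174.84529589]
footcol 160 145 165 [680.87064835 366.00654825] [596.31698766 363.02150638]
footcol 186 139 163 [706.72296677 262.8177391 ] [605.92951984 259.80397942]
footcol 196 139 163 [707.32140246 222.82366124] [606.54140094 220.01959058]
footcol 203 138 162 [711.7930578  194.94254983] [610.98017943 192.28406419]
```

The yellow stand origin comes out at about (549, 270.6), yaw +4.9°, with the foot edges and prong midline agreeing. I'll carry the carrier across smoothly.

>>> {"api": "move_arm", "payload": {"targets": "-1 0.03 -0.5 0 0 0 0; -1 0.08 -1.2 0 0 0 0; -1 0.13 -1.9 0 0 0 0; -1 0.17 -2.5 0 0 0 0; -1 0.19 -2.8 0 0 0 0"}}

```text
clock: 63.0
eef_pos: [420.2, -175.6, 236.8]
tool_rot: [3.141, -0.002, -0.039]
force: [1.0, 0.1, -7.8]
width: 23.1
gripper_force: 59.7
```

>>> {"api": "move_arm", "payload": {"targets": "-1 0.19 -2.8 0 0 0 0; -1 0.19 -2.8 0 0 0 0; -1 0.19 -2.8 0 0 0 0; -1 0.19 -2.8 0 0 0 0; -1 0.19 -2.8 0 0 0 0"}}

```text
clock: 63.42
eef_pos: [434.4, -34.7, 236.9]
tool_rot: [3.141, -0.002, -0.036]
force: [-0.6, 0.4, -7.3]
width: 22.8
gripper_force: 59.7
```

>>> {"api": "move_arm", "payload": {"targets": "-1 0.19 -2.8 0 0 0 0; -1 -0.2 -2.8 0 0 0 0; -1 -0.5 -2.8 0 0 0 0; -1 -0.6 -2.8 0 0 0 0; -1 -0.6 -2.8 0 0 0 0"}}

```text
clock: 63.83
eef_pos: [421.8, 105.8, 236.7]
tool_rot: [3.141, -0.001, -0.036]
force: [0.9, 0.4, -6.8]
width: 23.3
gripper_force: 59.6
```

>>> {"api": "move_arm", "payload": {"targets": "-1 -0.6 -2.8 0 0 0 0; -1 -0.6 -2.8 0 0 0 0; -1 -0.55 -2.8 0 0 0 0; -1 -0.45 -2.4 0 0 0 0; -1 -0.35 -1.9 0 0 0 0"}}

```text
clock: 64.25
eef_pos: [400.2, 234.9, 236.7]
tool_rot: [-3.14, -0.001, -0.034]
force: [0.2, 0.8, -7.3]
width: 23.4
gripper_force: 59.6
```

>>> {"api": "move_arm", "payload": {"targets": "-1 -0.26 -1.4 0 0 0 0; -1 -0.17 -0.9 0 0 0 0; -1 -0.08 -0.4 0 0 0 0; -1 0 0 0 0 0 0; -1 0 0 0 0 0 0"}}

```text
clock: 64.67
eef_pos: [397.8, 257.1, 236.2]
tool_rot: [3.139, -0.001, -0.038]
force: [0.1, -0.4, -7.7]
width: 23.0
gripper_force: 59.6
```

>>> {"api": "move_arm", "payload": {"targets": "-1 0 0 0 0 0 -1; -1 0 0 0 0 0 -2.5; -1 0 0 0 0 0 -2.5; -1 0 0 0 0 0 -1.05; -1 0 0 0 0 0 0"}}

```text
clock: 65.08
eef_pos: [398.2, 256.9, 236.4]
tool_rot: [3.14, -0.001, 0.084]
force: [0.7, 0.2, -7.1]
width: 23.3
gripper_force: 59.6
```

```bash
python3 -c "
from m import *
go(399.5,257.8,238,4.9); go(549,270.6,238,4.9)
T=grab('top')
cs,_=comps(T,(3,80,50),(20,255,255),(100,150,260,260))
for c in cs: r=mrect(T,c,180);print('bd',cv2.boundingRect(c),np.round(r[0],1),np.round(r[1],1),round(r[2],1))
"
```

```text
pos [398.2 256.9 236.4] yaw 4.82 tilt [ 1.7991e+02 -8.0000e-02] | tool shift cm [ 0.134 -0.076 -0.163] turn z -0.08 F [ 0.7  0.2 -7.1] w 23.3 t 65.0833
pos [398.2 256.9 236.4] yaw 4.82 tilt [ 1.7991e+02 -8.0000e-02] | tool shift cm [15.138 -0.074 -0.163] turn z -0.08 F [ 0.7  0.2 -7.1] w 23.3 t 65.0833
bd (219, 206, 9, 17) [403.9  95.1] [56.1 28.1] 1.3
bd (198, 197, 18, 34) [405.  153.8] [115.7  56.9] 4.6
```

>>> {"api": "move_arm", "payload": {"targets": "-1 0.4 -0.05 -0.1 0 0 0; -1 0.9 0 -0.1 0 0 0; -1 1.4 0 0 0 0 0; -1 1.8 0 0 0 0 0; -1 1.6 0 0 0 0 0"}}

```text
clock: 65.55
eef_pos: [460.9, 263.6, 238.7]
tool_rot: [3.141, -0.003, 0.084]
force: [0.3, -0.1, -7.9]
width: 23.3
gripper_force: 59.5
```

>>> {"api": "move_arm", "payload": {"targets": "-1 1.1 0 0 0 0 0; -1 0.7 0 0 0 0 0; -1 0.4 0 0 0 0 0; -1 0 0 0 0 0 0; -1 0 0 0 0 0 0"}}

```text
clock: 65.97
eef_pos: [480.0, 265.4, 238.3]
tool_rot: [3.14, -0.0, 0.085]
force: [0.2, -0.1, -7.9]
width: 23.7
gripper_force: 59.7
```

```bash
python3 -c "
from m import *
go(549,270.6,238,4.9)
S=grab('scene');T=grab('top')
a=cv2.resize(S['color'][110:250,250:400,::-1],None,fx=3,fy=3.6,interpolation=cv2.INTER_CUBIC);b=cv2.resize(T['color'][125:225,140:230,::-1],None,fx=3.8,fy=5,interpolation=cv2.INTER_CUBIC)
k=np.zeros((504,792,3),np.uint8);k[:,:450]=a[:504];k[:500,450:]=b;cv2.imwrite('pics/ins.png',k)"
```

```text
pos [480.  265.4 238.3] yaw 4.89 tilt [ 1.7992e+02 -2.0000e-02] | tool shift cm [6.918 0.076 0.035] turn z -0.01 F [ 0.2 -0.1 -7.9] w 23.7 t 65.9667
```

View pics/ins.png

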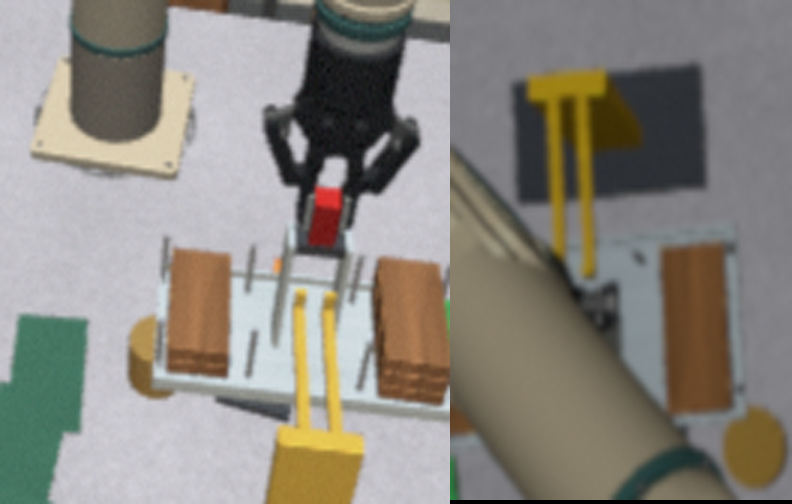

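The loaded carrier is level, and the prong tips (300 and 328) sit midway between the straps (285 and 343). Going on to the hook.

>>> {"api": "move_arm", "payload": {"targets": "-1 0.4 0.07 0 0 0 0; -1 0.9 0 0 0 0 0; -1 1.1 0 0 0 0 0; -1 1.1 0 0 0 0 0; -1 1.1 0 0 0 0 0"}}

```text
clock: 66.48
eef_pos: [527.9, 268.5, 238.7]
tool_rot: [3.14, -0.002, 0.085]
force: [-0.6, 0.5, -6.7]
width: 23.5
gripper_force: 59.5
```

>>> {"api": "move_arm", "payload": {"targets": "-1 1.1 0 0 0 0 0; -1 0.8 0 0 0 0 0; -1 0.4 0 0 0 0 0; -1 0 0 0 0 0 0; -1 0 0 0 0 0 0"}}

```text
clock: 66.9
eef_pos: [549.0, 270.6, 238.4]
tool_rot: [3.14, -0.0, 0.085]
force: [0.3, -0.0, -7.7]
width: 22.8
gripper_force: 59.7
```

```bash
python3 -c "
from m import *
go(549,270.6,210,4.9)"
```

```text
pos [549.  270.6 238.4] yaw 4.88 tilt [ 1.7993e+02 -3.0000e-02] | tool shift cm [2.000e-03 0.000e+00 2.842e+00] turn z -0.02 F [ 0.3 -0.  -7.7] w 22.8 t 66.9
```

Exactly on target. Lowering onto the prongs.

>>> {"api": "move_arm", "payload": {"targets": "-1 0 0 0.4 0 0 0; -1 0 0 0.7 0 0 0; -1 0 0 0.7 0 0 0; -1 0 0 0.5 0 0 0; -1 0 0 0.2 0 0 0"}}

```text
clock: 67.32
eef_pos: [548.5, 269.9, 212.1]
tool_rot: [3.139, 0.001, 0.085]
force: [-0.0, 0.1, -6.8]
width: 22.9
gripper_force: 59.5
```

>>> {"api": "move_arm", "payload": {"targets": "-1 0 0 0.2 0 0 0; -1 0 0 0.1 0 0 0; -1 0 0 0 0 0 0; -1 0 0 0 0 0 0"}}

```text
clock: 67.65
eef_pos: [549.6, 270.7, 210.8]
tool_rot: [3.141, -0.002, 0.085]
force: [-0.6, -0.3, -7.0]
width: 23.4
gripper_force: 59.6
```

>>> {"api": "move_arm", "payload": {"targets": "-1 0 0 0.1 0 0 0; -1 0 0 0.1 0 0 0; -1 0 0 0 0 0 0; -1 0 0 0 0 0 0"}}

```text
clock: 67.98
eef_pos: [549.7, 270.8, 208.9]
tool_rot: [3.141, -0.002, 0.085]
force: [-0.1, -0.1, -6.1]
width: 23.1
gripper_force: 59.7
```

>>> {"api": "move_arm", "payload": {"targets": "-1 0 0 0.1 0 0 0; -1 0 0 0.05 0 0 0; -1 0 0 0 0 0 0; -1 0 0 0 0 0 0"}}

```text
clock: 68.32
eef_pos: [549.8, 270.7, 208.8]
tool_rot: [3.14, -0.003, 0.085]
force: [-1.7, -3.1, 5.2]
width: 23.3
gripper_force: 61.4
```

It rests on the prongs: the force on the tool has reversed. Releasing and withdrawing upward.

>>> {"api": "move_arm", "payload": {"targets": "-0.3 0 0 0 0 0 0; -0.1 0 0 0 0 0 0; 0.2 0 0 0 0 0 0; 0.2 0 0 0 0 0 0; 0.2 0 0 0 0 0 0"}}

```text
clock: 68.73
eef_pos: [549.6, 270.8, 207.1]
tool_rot: [3.141, -0.002, 0.085]
force: [-1.2, 0.6, -0.3]
width: 51.6
gripper_force: 0.0
```

>>> {"api": "move_arm", "payload": {"targets": "0.2 0 0 -1 0 0 0; 0.2 0 0 -2 0 0 0; 0.2 0 0 -3 0 0 0; 0.2 0 0 -3 0 0 0; 0.2 0 0 -2 0 0 0"}}

```text
clock: 69.15
eef_pos: [549.9, 271.7, 320.9]
tool_rot: [-3.141, -0.005, 0.085]
force: [0.6, 1.2, -0.1]
width: 51.3
gripper_force: 0.0
```

>>> {"api": "move_arm", "payload": {"targets": "0.2 -3 0 0 0 0 0; 0.2 -3 0 0 0 0 0; 0.2 -3 3 0 0 0 0; 0.2 -2 3 0 0 0 0; 0.2 0 4 0 0 0 0"}}

```text
clock: 69.57
eef_pos: [444.1, 164.3, 318.3]
tool_rot: [3.141, -0.001, 0.094]
force: [0.3, -0.6, -0.5]
width: 51.2
gripper_force: 0.0
```

>>> {"api": "move_arm", "payload": {"targets": "0.2 0 4 0 0 0 0; 0.2 0 4 0 0 0 0; 0.2 0 4 0 0 0 0; 0.2 0 0 0 0 0 0; 0.2 0 0 0 0 0 0"}}

```text
clock: 69.98
eef_pos: [459.3, 40.2, 317.8]
tool_rot: [3.14, -0.002, 0.079]
force: [0.8, 1.3, -0.3]
width: 51.0
gripper_force: 0.0
```

```bash
python3 -c "
from m import *
T=grab('top');S=grab('scene'); go(549,270.6,300)
cs,_=comps(T,(0,150,90),(8,255,255),(155,140,195,190),8)
for c in cs: r=mrect(T,c,275);print('red',np.round(r[0],1),np.round(r[1],1),'want ~549,270.6')
cs,_=comps(T,(3,110,50),(17,255,255),(110,140,260,200),100)
for c in cs:
  r=mrect(T,c,160);print('bd',np.round(r[0],1),np.round(r[1],1),round(r[2],1))
for l in (95,-95): print('bay',549-l*.085,270.6+l*.996)
cs,_=comps(S,(0,150,90),(8,255,255),(330,110,400,240),8)
print([cv2.boundingRect(c) for c in cs],[np.round(proj(S,(549,270.6,z)),1) for z in (235,275)])
cs,_=comps(S,(4,130,80),(17,255,255),(320,130,370,230),8)
print('plateS',[cv2.boundingRect(c) for c in cs])
"
```

```text
pos [459.1  43.8 317.9] yaw 4.93 tilt [ 1.7998e+02 -1.5000e-01] | tool shift cm [ 10.911 -21.823   1.788] turn z 0.0 F [0.2 0.  0.7] w 51.4 t 70.0833
red [550.3 269.5] [20.2 19.8] want ~549,270.6
bd [538.4 367.4] [113.2  61.1] 2.3
bd [555.7 168.3] [112.3  50.4] 1.6
bay 540.925 365.22
bay 557.075 175.98000000000002
[(352, 188, 11, 16)] [array([356.1, 200.3]), array([358.7, 189.2])]
plateS [(320, 205, 4, 25), (336, 182, 8, 26)]
```

Everything measures right: the red block is at (550, 269.5) against a goal of (549, 270.6), the boards are in both bays, the plate is still home, and the arm is clear. Handing in.

```bash
python3 -c "
from cell import order
print(order.finish_job())"
```

```text
the job is handed in; nothing more can be done
None
```

I handed the job in with all five boards (three in bay A, two in bay B) on the carrier hanging on the yellow stand and the plate home in the yellow holder; my last camera measurements agreed with this, but no verdict was returned.

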